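# Close up the sweet case

## Task

Close up the wooden sweet case on the counter: first swing its lowered front flap up until it stands flush in the case front, then lower the open lid gently onto the case, holding it all the way down because it slams if let go. Once it is shut, press the brass catch on its front rail all the way in to lock it, then let go, leaving the things around the case where they stand.

Things in the scene. Friction and masses are not known exactly. Their poses are not given: they have to be found in the camera images.
- case: light wooden display case with white and tan sweets in it, fixed to the counter, 220 (its x) x 260 (its y) x 100 high; origin: centre of its footprint on the counter; its x points from the front (flap side, towards the robot) to the back (lid hinge).
- lamp_edge (a point): middle of the lower front edge of a fixed aluminium lamp bar, 16 deep, 360 wide, 24 high, that runs across above the back of the case on two steel posts (own x 125, y +-160 mm of the case): underside 427 above the counter, front edge at own x = 62. A gripper pointing straight down at the open lid's tab runs into it; one leaning back towards the front of the case by 35 to 45 degrees clears it.
- lid (a joint): lid angle, rad: 0 shut, about 1.3 as it stands open (almost upright). Wooden frame with a clear pane, 210 x 260 x 12 mm, about 0.35 kg, hinged along the far top edge of the case; shut, its top face is 113 mm above the counter. Hinge friction holds it only when nearly upright; below about 1 rad it falls. Closing faster than 2 rad/s is a slam.
- lid_hinge (a point): middle of the lid's hinge line, at own x = 100 mm of the case, 107 mm above the counter; the hinge line runs along the case's y
- lid_grip (a point): point to grip on the red tab that sticks out of the middle of the lid's free edge, in the plane of the lid: tab 22 mm wide (along the case's y), 10 mm thick, standing out 37 mm; this point is 232 mm from the hinge line, 15 mm in from the tab's end
- catch (a joint): travel of the catch, m: 0 standing out (open), 0.006 pressed all the way in (locked); stiff, takes about 8 N, stays where it is left. Press it in only when the lid is shut.
- catch_top (a point): middle of the top face of the catch, a round brass button 30 mm wide in a dark ring on the lid's darker front rail (45 mm deep, 260 wide), 187.5 mm from the hinge line; 9 mm above the rail when out, 3 mm when in; with the lid shut and the catch out it is 122 above the counter. It is pressed at right angles to the lid
- flap (a joint): angle of the front flap, rad: 0 upright and flush in the case front, about 1 as it starts, leaning out towards the robot; stiff hinge, stays where it is left
- flap_hinge (a point): middle of the flap's hinge line along its lower edge, at own x = -106 mm of the case, 32 mm above the counter
- flap_top (a point): middle of the flap's free (upper) edge, 66 mm from its hinge; flap 228 mm wide, 8 mm thick, dark stripe along this edge
- teacup: blue teacup, 72 wide, 70 high, standing near the case; origin: centre of its underside; leave it alone
- jar: amber jar with a red cap, 68 wide, 100 high, standing near the case; origin: centre of its underside; leave it alone
- carton: green carton, 70 x 70 x 60 high, standing near the case; origin: centre of its underside; leave it alone

How it is judged:
By the outcome, as a careful person would: the job done as asked, in the order asked, and still so for the second after the job is handed in, with the robot touching nothing.
It also fails if it takes over 61 s, if anything falls off the work surface, if the arm or the gripper's body presses on something with over 40 N, if the wrist force passes 120 N, or if a joint passes its speed limit or range.

## Robot

A 6-joint arm with a two-finger parallel gripper is mounted at the origin on the work surface. World frame = base frame: x ahead of the robot, y to its left, z up, the work surface at z = 0. Lengths are in m, angles in rad, forces in N, time in s.
With the tool pointing down it reaches from about 0.3 to 0.75 m from the base axis. Payload 8.5 kg.
Tool frame: the origin (TCP) lies between the finger pads; the fingertips stand 11 mm ahead of it and the grasp point (between the pads) lies 8 mm behind it; z points along the fingers, y is the direction in which the jaws open and shut (so a half turn about z gives the same grasp; the last joint's range is limited). The gripper opens to 88 mm and grips with 3 to 60 N. Pads are 18 mm wide; open, the fingers measure 123 mm over their backs; the gripper's body (75 mm by 187 mm) begins 45 mm behind the grasp point.
Start: joints at [-1.449, 0.381, 1.297, -0, 1.464, -0.215], TCP at [0.182, -0.519, 0.224] pointing down, gripper open.
Joint ranges: [-3.11, 3.11], [-0.89, 2.33], [0.22, 2.48], [-1.42, 4.56], [0.17, 2.85], [-2.88, 2.88]. Speed limits (rad/s): [2.39, 2.39, 3.14, 3.14, 3.14, 3.14].

## Interface

Orientations are given as a 3x3 rotation matrix whose columns are the frame's x, y, z axes.
In Python, from bench import arm, vision, ticket, finder gives the robot as it stands.
- The arm moves only by the tool move_arm, never from a script. Its argument "increments" is a list of rows, each an object of numbers: "claw": the opening, from 0 (shut) to 1 (fully open); "dx", "dy", "dz": the shift along the world's x, y, z in m; "ax", "ay", "az": the turn, a rotation vector about the world's x, y, z in rad. In form: [{"claw": .., "dx": .., "dy": .., "dz": .., "ax": .., "ay": .., "az": ..}, ...]. A call has 1 to 8 rows; each row shifts and turns the commanded pose from where the row before left it; what a row does not reach is not made up. A row lasts 1/12 s, in which the tool goes at most 41.7 mm and 7.16 degrees, less where a joint would pass 70% of its speed; a pose out of reach is approached as far as the arm can. A call is refused whole if a number of a shift passes 0.0417 or a number of a turn 0.125, either way. A call with a gripper value outside its range is refused whole. The fingers move at their own pace and stop on an object; "force" is the grip in N (left out, the last holds). Time passes only in rows, so rows that do not move let the fingers close. It gives the time, the measured TCP pose, the force and the opening at its end, in the units of the state.
- arm.read_state(): the state, without advancing time (a new reading comes with each control period).
- vision.snapshot(name): name is "scene" or "top" or "wrist"; returns the picture (400x640x3 uint8, red, green, blue); there is no depth.
- vision.get_calibration(name): a dict with "K" (3x3 intrinsics, pixels), "rvec" (rotation vector, rad) and "tvec" (3), from world to camera coordinates, as OpenCV has them. Camera axes: x right, y down, z forward; pixel columns grow to the right and rows downward; lengths in m; the calibration is good to about 2 mm. A picture is of the moment at which its call begins: read the wrist's pose just before it. get_calibration takes no time and is no camera call; for the wrist camera it gives the pose at the moment of the call.
- ticket.close_job(): hands the job in, once; it reports no verdict.
Trained networks look in the newest picture that a camera, given by its name, has taken for a name from the list of things; names that differ only in an ending like _2 or _b are one class to them, and where a whole thing is asked for, a point or a joint stands for the part that bears it (a point fixed in the world has none). Each returns a list of dicts, best first, with "conf" (0 to 1); they miss things now and then, are a little off and sometimes report something else, mostly with a low value. They report only what shows in the picture. A call takes as long as a camera call.
- finder.find_in(camera, query): "rect" ([left, top, width, height] in pixels, round what is visible of it).
- finder.pinpoint(camera, query): "at" ([column, row] in pixels: a listed point, or the origin of a listed thing).
The state is a dict: "clock": time; "q": joint angles; "dq": joint speeds; "effort": joint torques, N m; "tool_pos": TCP position; "ee_rot": TCP orientation; "wrist_force": force on the tool from outside, world axes, zero at the start; "wrist_torque": the same for the moment, N m; "finger_gap": opening from 0.0 (shut) to 1.0 (fully open).
Only numpy, scipy, OpenCV 4.12 (cv2) and the standard library are available. Lean on these libraries where they do the work, as an engineer would, in place of code of your own. Each camera call takes 0.05 s, during which the arm holds its last target. There are 200 camera calls.

## Working session

There is one attempt and no reset: what is moved stays moved. The work goes in short steps, Python scripts to look and compute and a tool call to move; the robot and the scene stay as the last step left them, time stands still between calls to the robot, and variables do not carry over. Pictures are saved under pics/ and viewed, about 8 in all and at most 12, crops included, and the job is handed in when it is done.

Besides the shell and the picture viewer there is one more tool, called after ">>>" as name(argument=value, ...) on one line, values as JSON. move_arm: Moves the arm, as the interface text tells. Its arguments: {"type":"object","properties":{"increments":{"type":"array","items":{"type":"object","properties":{"claw":{"type":"number"},"dx":{"type":"number"},"dy":{"type":"number"},"dz":{"type":"number"},"ax":{"type":"number"},"ay":{"type":"number"},"az":{"type":"number"}}}},"force":{"type":"number"}},"required":["increments"]}

```bash
mkdir -p pics; cat > h.py <<'E'
import numpy as np,cv2
from bench import arm,vision,ticket,finder
def cal(n):
    c=vision.get_calibration(n);R=cv2.Rodrigues(np.array(c["rvec"],float))[0]
    return np.array(c["K"]),R,np.array(c["tvec"],float).ravel()
def proj(n,P):
    K,R,t=cal(n);p=(R@np.atleast_2d(P).T).T+t;q=(K@p.T).T
    return q[:,:2]/q[:,2:]
def ray(n,px):
    K,R,t=cal(n);d=R.T@np.linalg.inv(K)@np.array([px[0],px[1],1.]);return -R.T@t,d
def onz(n,px,z):
    o,d=ray(n,px);return o+d*(z-o[2])/d[2]
def snap(n,f):
    im=vision.snapshot(n);cv2.imwrite("pics/"+f,im[:,:,::-1]);return im
E
python3 - <<'E'
from h import *
s=arm.read_state();print(s)
ims=[]
for n in("scene","top"):
    ims.append(snap(n,n+"0.png"))
    for q in("case","lid_hinge","lid_grip","catch_top","flap_hinge","flap_top","lamp_edge","teacup","jar","carton"):
        r=finder.pinpoint(n,q)
        print(n,q,[(np.round(x["at"],1),round(x["conf"],2)) for x in r[:2]])
    print(-cal(n)[1].T@cal(n)[2])
cv2.imwrite("pics/both.png",cv2.resize(np.vstack(ims),(480*1,600))[:,:,::-1])
E
```

```text
{'clock': 0.0, 'q': array([-1.44932039e+00,  3.81176190e-01,  1.29825323e+00, -1.10672495e-05,
        1.46358469e+00, -2.15272341e-01]), 'dq': array([ 0.00160296, -0.00064253, -0.00023778, -0.00044241,  0.00131579,
        0.0005901 ]), 'effort': array([ 2.34163046e-03, -4.37920725e+01, -2.24556613e+01,  7.14964257e-02,
        3.52507608e-02, -1.29217938e-04]), 'tool_pos': array([ 0.18170314, -0.51880182,  0.22385096]), 'ee_rot': array([[ 9.43833720e-01,  3.30420756e-01, -1.83170132e-04],
       [ 3.30420677e-01, -9.43832712e-01,  1.40964093e-03],
       [ 2.92892661e-04, -1.39098985e-03, -9.99998990e-01]]), 'wrist_force': array([-0.40405684, -0.79051975, -0.48394213]), 'wrist_torque': array([-0.04332298,  0.00453751,  0.00123195]), 'finger_gap': 0.998650424358369}
scene case [(array([297.6, 266.8]), 0.68)]
scene lid_hinge [(array([258.1, 258.2]), 0.76)]
scene lid_grip [(array([274.5, 174.8]), 0.91)]
scene catch_top [(array([294.8, 267.2]), 0.62), (array([266.7, 196. ]), 0.41)]
scene flap_hinge [(array([327.4, 243.6]), 0.81)]
scene flap_top [(array([343.8, 223.8]), 0.89)]
scene lamp_edge [(array([260.9, 138.4]), 0.92)]
scene teacup [(array([368.4, 305.5]), 0.79), (array([258.7, 261.1]), 0.68)]
scene jar [(array([296.3, 266.7]), 0.58)]
scene carton [(array([323.2, 327.3]), 0.86)]
[1.12860468 0.49768692 0.8820662 ]
top case [(array([349.7, 214.8]), 0.96)]
top lid_hinge [(array([358.8, 170.8]), 0.8)]
top lid_grip [(array([365.9, 178.2]), 0.74)]
top catch_top [(array([366.7, 164. ]), 0.56)]
top flap_hinge [(array([343.3, 254. ]), 0.81)]
top flap_top [(array([337.3, 272.7]), 0.97)]
top lamp_edge [(array([376.5, 146.8]), 0.58)]
top teacup [(array([273.5, 223.4]), 0.89)]
top jar [(array([424.3, 232.7]), 0.84)]
top carton []
[0.44243268 0.04492583 1.32629929]
```

View pics/scene0.png

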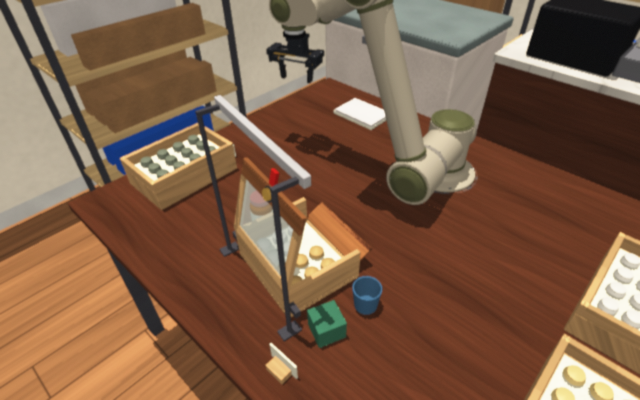

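View pics/top0.png

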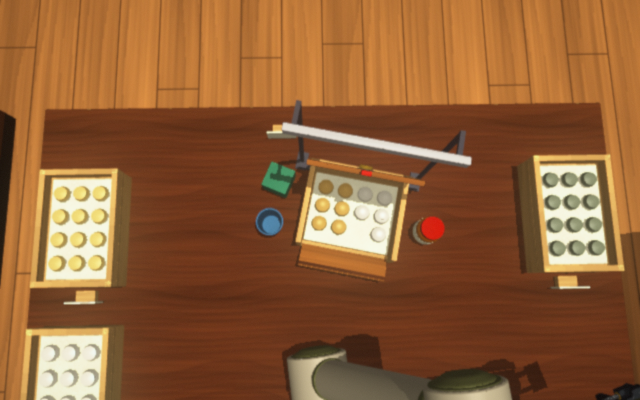

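```bash
cat >> h.py <<'E'
from scipy.optimize import least_squares
def T(p):
    x,y,yaw=p;return np.array([[np.cos(yaw),-np.sin(yaw),0,x],[np.sin(yaw),np.cos(yaw),0,y],[0,0,1,0]])
def loc(lid,fl):
    return dict(case=[0,0,0],lid_hinge=[.1,0,.107],lid_grip=[.1-.232*np.cos(lid),0,.107+.232*np.sin(lid)],
      flap_hinge=[-.106,0,.032],flap_top=[-.106-.066*np.sin(fl),0,.032+.066*np.cos(fl)],lamp_edge=[.062,0,.427])
def w(p,P): return T(p)@np.append(P,1)
E
python3 - <<'E'
from h import *
ob={("scene","lid_hinge"):(258.1,258.2),("scene","lid_grip"):(274.5,174.8),("scene","flap_hinge"):(327.4,243.6),("scene","flap_top"):(343.8,223.8),("scene","lamp_edge"):(260.9,138.4),
("top","case"):(349.7,214.8),("top","lid_hinge"):(358.8,170.8),("top","lid_grip"):(365.9,178.2),("top","flap_hinge"):(343.3,254),("top","flap_top"):(337.3,272.7),("top","lamp_edge"):(376.5,146.8)}
def f(v):
    L=loc(v[3],v[4]);return np.concatenate([proj(n,w(v[:3],L[k]))[0]-o for (n,k),o in ob.items()])
r=least_squares(f,[.5,0,0,1.3,1],loss="soft_l1")
print(r.x.round(4))
for (k,e) in zip(ob,f(r.x).reshape(-1,2)):print(k,e.round(1))
for k,P in loc(r.x[3],r.x[4]).items():print(k,w(r.x[:3],P).round(3))
for q,px in(("cup",(273.5,223.4)),("jar",(424.3,232.7))):print(q,onz("top",px,0))
print(onz("scene",(323,327),0))
E
```

```text
[ 0.6385 -0.0677 -0.2211  1.2722  1.1104]
('scene', 'lid_hinge') [ 1.  -4.3]
('scene', 'lid_grip') [ 1.4 -2.3]
('scene', 'flap_hinge') [ 0.2 -3.6]
('scene', 'flap_top') [1.1 0.2]
('scene', 'lamp_edge') [-2.3  0.2]
('top', 'case') [ 0.1 -1. ]
('top', 'lid_hinge') [ 1.8 -0.5]
('top', 'lid_grip') [-0.6 -1.9]
('top', 'flap_hinge') [-0.2 -3.4]
('top', 'flap_top') [ 2.1 -0.5]
('top', 'lamp_edge') [-2.5  3. ]
case [ 0.638 -0.068  0.   ]
lid_hinge [ 0.736 -0.09   0.107]
lid_grip [ 0.669 -0.075  0.329]
flap_hinge [ 0.535 -0.044  0.032]
flap_top [ 0.477 -0.031  0.061]
lamp_edge [ 0.699 -0.081  0.427]
cup [0.61465282 0.14315647 0.        ]
jar [ 0.58341211 -0.27110311  0.        ]
[0.73046731 0.11906629 0.        ]
```

The overview shows the case yawed about -0.22 rad, with the jar to its right (424,232), the cup (270,222) and carton (279,180) to its left, and the flap out towards the robot at (340,265). The red tab is just in front of the lamp at (366,172). I'm heading for the flap front with the fingers shut.

>>> move_arm(increments=[{"claw": 0, "dx": 0.016, "dy": 0.031, "az": -0.035}, {"claw": 0, "dx": 0.016, "dy": 0.031, "az": -0.035}, {"claw": 0, "dx": 0.016, "dy": 0.031, "az": -0.035}, {"claw": 0, "dx": 0.016, "dy": 0.031, "az": -0.035}, {"claw": 0, "dx": 0.016, "dy": 0.031, "az": -0.035}, {"claw": 0, "dx": 0.016, "dy": 0.031, "az": -0.035}, {"claw": 0, "dx": 0.016, "dy": 0.031, "az": -0.035}, {"claw": 0, "dx": 0.016, "dy": 0.031, "az": -0.035}])

```text
$.increments[0]: bad value
```

>>> move_arm(increments=[{"claw": 0, "dx": 0.016, "dy": 0.031, "az": -0.035}, {"claw": 0, "dx": 0.016, "dy": 0.031, "az": -0.035}, {"claw": 0, "dx": 0.016, "dy": 0.031, "az": -0.035}, {"claw": 0, "dx": 0.016, "dy": 0.031, "az": -0.035}, {"claw": 0, "dx": 0.016, "dy": 0.031, "az": -0.035}, {"claw": 0, "dx": 0.016, "dy": 0.031, "az": -0.035}, {"claw": 0, "dx": 0.016, "dy": 0.031, "az": -0.035}, {"claw": 0, "dx": 0.016, "dy": 0.031, "az": -0.035}])

```text
$.increments[0]: bad value
```

```bash
python3 - <<'E'
from h import *
s=arm.read_state();print(s["clock"],s["tool_pos"],s["ee_rot"].round(2),s["q"].round(2),s["finger_gap"])
snap("wrist","w1.png")
for q in("case","lid_hinge","lid_grip","catch_top","flap_hinge","flap_top","lamp_edge"):
    print(q,[(np.round(x["at"],1),round(x["conf"],2)) for x in finder.pinpoint("wrist",q)[:2]])
L=loc(1.27,1.11)
for k in L: print(k,proj("wrist",w([.6385,-.0677,-.2211],L[k]))[0].round(0))
E
```

```text
1.1 [ 0.18173112 -0.51909168  0.22445837] [[ 0.94  0.33 -0.  ]
 [ 0.33 -0.94 -0.  ]
 [-0.    0.   -1.  ]] [-1.45  0.38  1.3  -0.    1.46 -0.22] 0.995499904652545
case []
lid_hinge []
lid_grip []
catch_top []
flap_hinge []
flap_top []
lamp_edge []
case [ -93. -694.]
lid_hinge [ -439. -2009.]
lid_grip [1219. 2036.]
flap_hinge [-189. -569.]
flap_top [-274. -529.]
lamp_edge [ 731. 1091.]
```

View pics/w1.png

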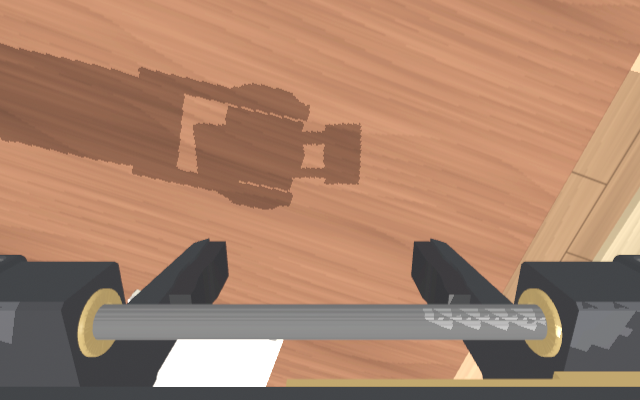

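The arm hasn't moved: the call was refused, and the wrist picture shows only bare counter with the open fingers. I'll retry with every key in each row.

>>> move_arm(increments=[{"claw": 0, "dx": 0.016, "dy": 0.031, "dz": 0, "ax": 0, "ay": 0, "az": -0.035}, {"claw": 0, "dx": 0.016, "dy": 0.031, "dz": 0, "ax": 0, "ay": 0, "az": -0.035}, {"claw": 0, "dx": 0.016, "dy": 0.031, "dz": 0, "ax": 0, "ay": 0, "az": -0.035}, {"claw": 0, "dx": 0.016, "dy": 0.031, "dz": 0, "ax": 0, "ay": 0, "az": -0.035}, {"claw": 0, "dx": 0.016, "dy": 0.031, "dz": 0, "ax": 0, "ay": 0, "az": -0.035}, {"claw": 0, "dx": 0.016, "dy": 0.031, "dz": 0, "ax": 0, "ay": 0, "az": -0.035}, {"claw": 0, "dx": 0.016, "dy": 0.031, "dz": 0, "ax": 0, "ay": 0, "az": -0.035}, {"claw": 0, "dx": 0.016, "dy": 0.031, "dz": 0, "ax": 0, "ay": 0, "az": -0.035}])

```text
clock: 2.17
tool_pos: [0.3102, -0.2695, 0.2246]
ee_rot: [[0.999, 0.055, 0.0], [0.055, -0.999, -0.0], [0.0, 0.0, -1.0]]
wrist_force: [0.3, -0.6, 1.0]
finger_gap: 0.417
```

>>> move_arm(increments=[{"claw": 0, "dx": 0.016, "dy": 0.031, "dz": 0, "ax": 0, "ay": 0, "az": -0.035}, {"claw": 0, "dx": 0.016, "dy": 0.031, "dz": 0, "ax": 0, "ay": 0, "az": -0.035}, {"claw": 0, "dx": 0.016, "dy": 0.031, "dz": 0, "ax": 0, "ay": 0, "az": -0.035}, {"claw": 0, "dx": 0.016, "dy": 0.031, "dz": 0, "ax": 0, "ay": 0, "az": -0.035}, {"claw": 0, "dx": 0.016, "dy": 0.031, "dz": 0, "ax": 0, "ay": 0, "az": -0.035}, {"claw": 0, "dx": 0.016, "dy": 0.031, "dz": 0, "ax": 0, "ay": 0, "az": -0.035}, {"claw": 0, "dx": 0.016, "dy": 0.031, "dz": 0, "ax": 0, "ay": 0, "az": -0.035}, {"claw": 0, "dx": 0.016, "dy": 0.031, "dz": 0, "ax": 0, "ay": 0, "az": -0.035}])

```text
clock: 2.83
tool_pos: [0.4383, -0.0213, 0.2247]
ee_rot: [[0.975, -0.223, 0.001], [-0.223, -0.975, -0.0], [0.001, 0.0, -1.0]]
wrist_force: [2.0, -1.0, 0.3]
finger_gap: 0.005
```

```bash
python3 - <<'E'
from h import *
s=arm.read_state();print(s["clock"],s["tool_pos"],s["ee_rot"].round(2),s["q"].round(2),s["finger_gap"])
snap("wrist","w2.png")
for q in("case","lid_hinge","lid_grip","catch_top","flap_hinge","flap_top"):
    print(q,[(np.round(x["at"],1),round(x["conf"],2)) for x in finder.pinpoint("wrist",q)[:2]])
L=loc(1.27,1.11)
for k in L: print(k,proj("wrist",w([.6385,-.0677,-.2211],L[k]))[0].round(0))
E
```

```text
2.8333 [ 0.43826374 -0.02129124  0.22466958] [[ 0.97 -0.22  0.  ]
 [-0.22 -0.97 -0.  ]
 [ 0.    0.   -1.  ]] [-0.32  0.18  1.58  0.    1.38  1.48] 0.004572663933486358
case []
lid_hinge []
lid_grip []
catch_top []
flap_hinge [(array([320.6,  73.8]), 0.8)]
flap_top [(array([324.3, 136.2]), 0.93)]
case [317. -43.]
lid_hinge [ 314. -310.]
lid_grip [  205. -7331.]
flap_hinge [317.  70.]
flap_top [317. 134.]
lamp_edge [329. 821.]
```

View pics/w2.png

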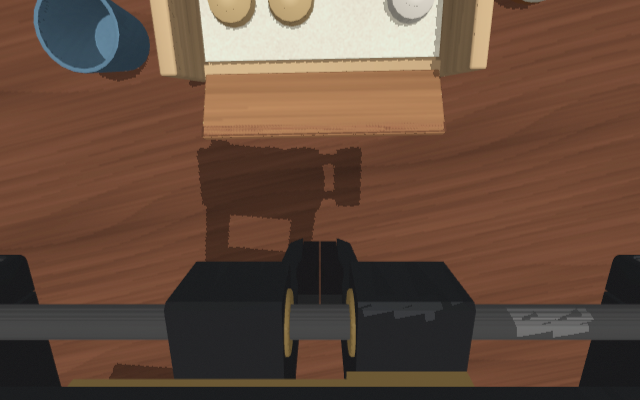

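The wrist view matches the model to within a few pixels: flap edge at row ~135, columns 204-443, and the fingers shut in front of it. Next I lower in front of the flap.

>>> move_arm(increments=[{"claw": 0, "dx": 0, "dy": 0, "dz": -0.027, "ax": 0, "ay": 0, "az": 0}, {"claw": 0, "dx": 0, "dy": 0, "dz": -0.027, "ax": 0, "ay": 0, "az": 0}, {"claw": 0, "dx": 0, "dy": 0, "dz": -0.027, "ax": 0, "ay": 0, "az": 0}, {"claw": 0, "dx": 0, "dy": 0, "dz": -0.027, "ax": 0, "ay": 0, "az": 0}, {"claw": 0, "dx": 0, "dy": 0, "dz": -0.027, "ax": 0, "ay": 0, "az": 0}, {"claw": 0, "dx": 0, "dy": 0, "dz": -0.027, "ax": 0, "ay": 0, "az": 0}, {"claw": 0, "dx": 0.01, "dy": -0.002, "dz": -0.003, "ax": 0, "ay": 0, "az": 0}, {"claw": 0, "dx": 0.01, "dy": -0.002, "dz": 0, "ax": 0, "ay": 0, "az": 0}])

```text
clock: 3.85
tool_pos: [0.4576, -0.028, 0.0589]
ee_rot: [[0.975, -0.223, -0.003], [-0.223, -0.975, 0.001], [-0.003, -0.0, -1.0]]
wrist_force: [0.1, -0.2, -0.5]
finger_gap: 0.005
```

>>> move_arm(increments=[{"claw": 0, "dx": 0.008, "dy": -0.002, "dz": 0, "ax": 0, "ay": 0, "az": 0}, {"claw": 0, "dx": 0.008, "dy": -0.002, "dz": 0, "ax": 0, "ay": 0, "az": 0}, {"claw": 0, "dx": 0.008, "dy": -0.002, "dz": 0, "ax": 0, "ay": 0, "az": 0}, {"claw": 0, "dx": 0.008, "dy": -0.002, "dz": 0, "ax": 0, "ay": 0, "az": 0}])

```text
clock: 4.18
tool_pos: [0.4909, -0.0356, 0.0602]
ee_rot: [[0.975, -0.222, 0.001], [-0.222, -0.975, -0.0], [0.001, 0.0, -1.0]]
wrist_force: [0.4, -0.8, -0.5]
finger_gap: 0.005
```

```bash
python3 - <<'E'
from h import *
a=snap("wrist","w3.png")
b=vision.snapshot("scene")
cv2.imwrite("pics/c3.png",np.vstack([cv2.resize(a,(480,300)),cv2.resize(b[150:300,230:470],(480,300))])[:,:,::-1])
E
```

```text
(no output)
```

View pics/c3.png

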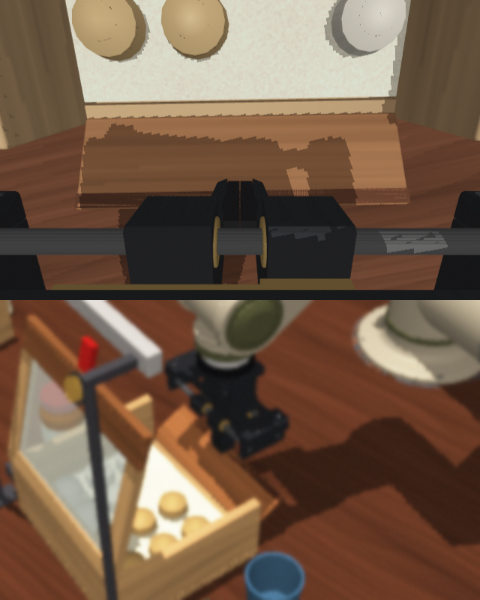

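```bash
python3 - <<'E'
from h import *
p=[.6385,-.0677,-.2211]
s=arm.read_state();print(s["tool_pos"],s["wrist_force"])
for a in(1.2,1.1,1.0,.9,.8,.6):
    P=w(p,loc(1.27,a)["flap_top"]);print(a,P.round(3),proj("wrist",P)[0].round(0)*.75,((proj("scene",P)[0]-[230,150])*2+[0,300]).round())
t=s["tool_pos"]+.011*s["ee_rot"][:,2]
print("tip",((proj("scene",t)[0]-[230,150])*2+[0,300]).round(), proj("wrist",[t,t+.009*s["ee_rot"][:,0]])*.75)
for n in("wrist","scene"):
  vision.snapshot(n)
  for q in("flap_top","flap_hinge"): print(n,q,finder.pinpoint(n,q)[:2])
E
```

```text
[ 0.49113748 -0.03561698  0.05987084] [0.69509284 0.17976654 0.12047558]
1.2 [ 0.475 -0.031  0.056] [237.75 202.5 ] [231. 450.]
1.1 [ 0.478 -0.032  0.062] [237.75 203.25] [230. 448.]
1.0 [ 0.481 -0.032  0.068] [237.75 202.5 ] [228. 446.]
0.9 [ 0.485 -0.033  0.073] [237.75 201.75] [226. 444.]
0.8 [ 0.489 -0.034  0.078] [237.   198.75] [223. 443.]
0.6 [ 0.499 -0.036  0.086] [237.  190.5] [217. 441.]
tip [221. 458.] [[239.04406686 177.12906035]
 [239.03337693 165.55391231]]
wrist flap_top []
wrist flap_hinge [{'at': [320.5, 155.6], 'conf': 0.87}]
scene flap_top [{'at': [342.6, 226.2], 'conf': 0.71}]
scene flap_hinge [{'at': [328.9, 240.6], 'conf': 0.88}]
```

>>> move_arm(increments=[{"claw": 0, "dx": 0.006, "dy": -0.0014, "dz": 0, "ax": 0, "ay": 0, "az": 0}, {"claw": 0, "dx": 0.006, "dy": -0.0014, "dz": 0, "ax": 0, "ay": 0, "az": 0}, {"claw": 0, "dx": 0.004, "dy": -0.001, "dz": 0, "ax": 0, "ay": 0, "az": 0}])

```text
clock: 4.83
tool_pos: [0.5067, -0.0392, 0.0596]
ee_rot: [[0.975, -0.221, 0.001], [-0.221, -0.975, -0.0], [0.001, 0.0, -1.0]]
wrist_force: [0.9, -0.1, -0.4]
finger_gap: 0.008
```

```bash
python3 - <<'E'
from h import *
s=arm.read_state();print(s["tool_pos"],s["wrist_force"])
K=cal("wrist")[0];print(K[0,0])
p=[.6385,-.0677,-.2211]
a=snap("wrist","w4.png")
a=a.copy()
# overlay flap edge for candidate angles (both outer corners)
for an,c in((1.1,(255,0,0)),(.45,(0,255,0)),(.3,(0,0,255))):
    x,_,z=loc(1.27,an)["flap_top"]
    q=proj("wrist",[w(p,[x,y,z]) for y in(-.114,.114)]).round().astype(int)
    cv2.line(a,tuple(map(int,q[0])),tuple(map(int,q[1])),c,1)
cv2.imwrite("pics/c4.png",a[:,:,::-1])
E
```

```text
[ 0.5067159  -0.03916641  0.05955256] [ 0.94773781 -0.14948427 -0.4303535 ]
337.6049983374563
```

View pics/c4.png

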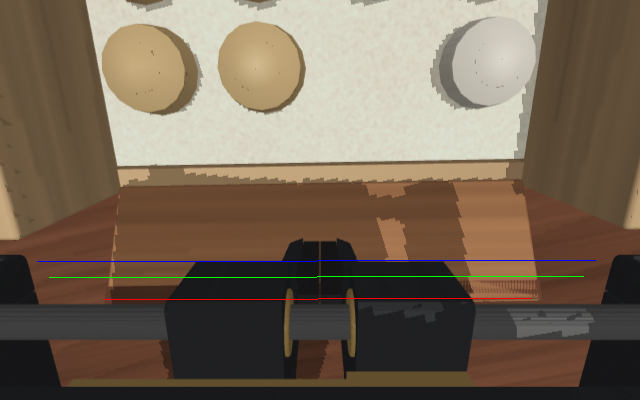

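The red line (the original flap angle) still fits, so the flap hasn't come up. The tips rode over its edge and pressed it slightly lower. I'll lift clear, back off, tilt the tool about 40° and get the tips under the flap.

>>> move_arm(increments=[{"claw": 0, "dx": 0, "dy": 0, "dz": 0.03, "ax": 0, "ay": 0, "az": 0}, {"claw": 0, "dx": -0.027, "dy": 0.006, "dz": 0, "ax": 0, "ay": 0, "az": 0}, {"claw": 0, "dx": -0.027, "dy": 0.006, "dz": 0, "ax": -0.0255, "ay": -0.1135, "az": 0}, {"claw": 0, "dx": -0.027, "dy": 0.006, "dz": 0, "ax": -0.0255, "ay": -0.1135, "az": 0}, {"claw": 0, "dx": -0.027, "dy": 0.006, "dz": 0, "ax": -0.0255, "ay": -0.1135, "az": 0}, {"claw": 0, "dx": 0, "dy": 0, "dz": -0.016, "ax": -0.0255, "ay": -0.1135, "az": 0}, {"claw": 0, "dx": 0, "dy": 0, "dz": -0.016, "ax": -0.0255, "ay": -0.1135, "az": 0}, {"claw": 0, "dx": 0, "dy": 0, "dz": -0.016, "ax": -0.0255, "ay": -0.1135, "az": 0}])

```text
clock: 5.55
tool_pos: [0.406, -0.0029, 0.0741]
ee_rot: [[0.875, -0.184, 0.449], [-0.191, -0.981, -0.031], [0.446, -0.058, -0.893]]
wrist_force: [0.9, -0.1, 0.2]
finger_gap: 0.002
```

```bash
cat >> h.py <<'E'
P0=[.6385,-.0677,-.2211]
def own(X,p=P0):
    M=T(p);return M[:,:3].T@(np.array(X)-M[:,3])
E
python3 - <<'E'
from h import *
s=arm.read_state();print(own(s["tool_pos"]),s["ee_rot"].round(3),s["q"].round(2))
for n in("top","scene"):
  vision.snapshot(n)
  for q in("flap_top","flap_hinge"): print(n,q,finder.pinpoint(n,q)[:1])
  for a in(1,1.1,1.2,1.3,1.4):print(a,proj(n,w(P0,loc(1,a)["flap_top"])).round(1))
E
```

```text
[-0.24105363  0.01226426  0.07406008] [[ 0.875 -0.184  0.449]
 [-0.191 -0.981 -0.031]
 [ 0.446 -0.058 -0.893]] [-0.4   0.25  2.24  0.62  0.26  0.8 ]
top flap_top [{'at': [337.7, 272.5], 'conf': 0.67}]
top flap_hinge [{'at': [346.8, 251.6], 'conf': 0.92}]
1 [[339.8 270.8]]
1.1 [[339.4 272.1]]
1.2 [[339.1 273.2]]
1.3 [[338.8 274.1]]
1.4 [[338.5 274.7]]
scene flap_top [{'at': [343.9, 226.5], 'conf': 0.69}]
scene flap_hinge [{'at': [329.1, 241.8], 'conf': 0.67}]
1 [[343.9 222.9]]
1.1 [[344.8 223.9]]
1.2 [[345.5 225.1]]
1.3 [[346.  226.3]]
1.4 [[346.4 227.7]]
```

```bash
cat >> h.py <<'E'
from scipy.spatial.transform import Rotation as Ro
def Rd(lean,yaw=P0[2]):
    c,s=np.cos(lean),np.sin(lean)
    # cols x,y,z own: z=(s,0,-c), y=(0,-1,0), x=y cross z
    z=np.array([s,0,-c]);y=np.array([0,-1.,0]);x=np.cross(y,z)
    return Ro.from_euler('z',yaw).as_matrix()@np.c_[x,y,z]
def todo(ownpos,lean,p=P0):
    s=arm.read_state();d=w(p,ownpos)-s["tool_pos"]
    r=Ro.from_matrix(Rd(lean,p[2])@s["ee_rot"].T).as_rotvec()
    print("d",d.round(4),"turn",r.round(4),"own now",own(s["tool_pos"],p).round(4),"F",s["wrist_force"].round(1));return d,r
E
python3 - <<'E'
from h import *
L=np.radians(18);todo([-.235,0,.0405],L)
E
```

```text
d [ 0.0018 -0.0129 -0.0338] turn [-0.0265  0.1567 -0.0315] own now [-0.2396  0.0122  0.0743] F [ 0.3  0.4 -0.2]
```

>>> move_arm(increments=[{"claw": 0, "dx": 0.001, "dy": -0.0065, "dz": 0, "ax": -0.013, "ay": 0.078, "az": -0.016}, {"claw": 0, "dx": 0.001, "dy": -0.0065, "dz": 0, "ax": -0.013, "ay": 0.078, "az": -0.016}, {"claw": 0, "dx": 0, "dy": 0, "dz": -0.012, "ax": 0, "ay": 0, "az": 0}, {"claw": 0, "dx": 0, "dy": 0, "dz": -0.011, "ax": 0, "ay": 0, "az": 0}, {"claw": 0, "dx": 0, "dy": 0, "dz": -0.011, "ax": 0, "ay": 0, "az": 0}, {"claw": 0, "dx": 0, "dy": 0, "dz": 0, "ax": 0, "ay": 0, "az": 0}])

```text
clock: 6.35
tool_pos: [0.409, -0.0074, 0.0385]
ee_rot: [[0.911, -0.199, 0.361], [-0.199, -0.979, -0.039], [0.361, -0.037, -0.932]]
wrist_force: [0.0, 0.4, -0.1]
finger_gap: 0.004
```

```bash
python3 - <<'E'
from h import *
L=np.radians(18);todo([-.235,0,.0405],L);print(arm.read_state()["q"].round(2))
E
```

```text
d [ 0.0003 -0.0088  0.002 ] turn [-0.0242  0.0616 -0.0192] own now [-0.2372  0.0085  0.0385] F [ 0.   0.4 -0.1]
[-0.38  0.35  2.21  0.41  0.24  1.02]
```

>>> move_arm(increments=[{"claw": 0, "dx": 0.0098, "dy": -0.0037, "dz": 0, "ax": -0.012, "ay": 0.031, "az": -0.01}, {"claw": 0, "dx": 0.0098, "dy": -0.0037, "dz": 0, "ax": -0.012, "ay": 0.031, "az": -0.01}, {"claw": 0, "dx": 0.0098, "dy": -0.0037, "dz": 0, "ax": 0, "ay": 0, "az": 0}, {"claw": 0, "dx": 0.0098, "dy": -0.0037, "dz": 0, "ax": 0, "ay": 0, "az": 0}, {"claw": 0, "dx": 0.0098, "dy": -0.0037, "dz": 0, "ax": 0, "ay": 0, "az": 0}, {"claw": 0, "dx": 0.0098, "dy": -0.0037, "dz": 0, "ax": 0, "ay": 0, "az": 0}])

```text
clock: 6.85
tool_pos: [0.4677, -0.0296, 0.0404]
ee_rot: [[0.926, -0.219, 0.307], [-0.208, -0.976, -0.067], [0.315, -0.002, -0.949]]
wrist_force: [-0.1, 0.3, -0.3]
finger_gap: 0.002
```

```bash
python3 - <<'E'
from h import *
L=np.radians(18);todo([-.155,0,.040],L);print(arm.read_state()["q"].round(2))
vision.snapshot("scene");print(finder.pinpoint("scene","flap_top")[:1])
a=vision.snapshot("wrist");print(finder.pinpoint("wrist","flap_top")[:1])
for n in("scene","wrist"):
  for t in(.6,.8,.9,1,1.1,1.2,1.3):print(n,t,proj(n,w(P0,loc(1,t)["flap_top"])).round(1))
E
```

```text
d [ 0.0195 -0.0041 -0.0004] turn [-0.0005  0.0061 -0.0004] own now [-0.175  -0.0002  0.0404] F [-0.1  0.3 -0.3]
[-0.34  0.41  2.01  0.1   0.41  1.37]
[{'at': [340.1, 226.9], 'conf': 0.89}]
[{'at': [323.0, 234.5], 'conf': 0.97}]
scene 0.6 [[338.7 220.7]]
scene 0.8 [[341.6 221.4]]
scene 0.9 [[342.9 222.1]]
scene 1 [[343.9 222.9]]
scene 1.1 [[344.8 223.9]]
scene 1.2 [[345.5 225.1]]
scene 1.3 [[346.  226.3]]
wrist 0.6 [[318.4 171.2]]
wrist 0.8 [[318.5 198.2]]
wrist 0.9 [[318.5 208.9]]
wrist 1 [[318.6 217.7]]
wrist 1.1 [[318.6 224.6]]
wrist 1.2 [[318.7 229.8]]
wrist 1.3 [[318.7 233.3]]
```

>>> move_arm(increments=[{"claw": 0, "dx": 0.0059, "dy": -0.0013, "dz": 0, "ax": 0, "ay": 0, "az": 0}, {"claw": 0, "dx": 0.0059, "dy": -0.0013, "dz": 0, "ax": 0, "ay": 0, "az": 0}, {"claw": 0, "dx": 0.0059, "dy": -0.0013, "dz": 0.003, "ax": 0, "ay": 0, "az": 0}, {"claw": 0, "dx": 0.0059, "dy": -0.0013, "dz": 0.004, "ax": 0, "ay": 0, "az": 0}])

```text
clock: 7.38
tool_pos: [0.4896, -0.0337, 0.0463]
ee_rot: [[0.927, -0.218, 0.304], [-0.208, -0.976, -0.065], [0.311, -0.003, -0.95]]
wrist_force: [-4.3, 0.7, 1.4]
finger_gap: 0.009
```

```bash
python3 - <<'E'
from h import *
L=np.radians(18);todo([-.15,0,.046],L)
vision.snapshot("scene");print(finder.pinpoint("scene","flap_top")[:1])
a=snap("wrist","w5.png");print(finder.pinpoint("wrist","flap_top")[:1])
for n in("wrist",):
  for t in(.4,.6,.8,.9,1,1.1,1.2,1.3):print(n,t,proj(n,w(P0,loc(1,t)["flap_top"])).round(1))
E
```

```text
d [ 0.0026 -0.0011 -0.0003] turn [-0.0029  0.0026 -0.0011] own now [-0.1528  0.0005  0.0463] F [-4.3  0.7  1.4]
[{'at': [339.8, 222.8], 'conf': 0.7}]
[{'at': [329.4, 250.3], 'conf': 0.72}]
wrist 0.4 [[318.7 205.5]]
wrist 0.6 [[318.8 234.5]]
wrist 0.8 [[318.9 256.8]]
wrist 0.9 [[318.9 265.2]]
wrist 1 [[318.9 271.7]]
wrist 1.1 [[319.  276.5]]
wrist 1.2 [[319.  279.6]]
wrist 1.3 [[319.1 281.2]]
```

View pics/w5.png

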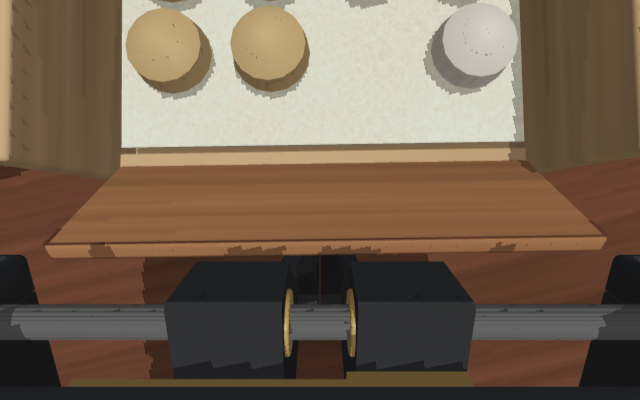

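Now the fingers are under the flap and it has risen to about 0.8 rad, with its edge at row ~245 spanning columns 48-605, at 4 N. I keep pushing forward and up.

>>> move_arm(increments=[{"claw": 0, "dx": 0.0049, "dy": -0.0011, "dz": 0.005, "ax": 0, "ay": 0, "az": 0}, {"claw": 0, "dx": 0.0049, "dy": -0.0011, "dz": 0.005, "ax": 0, "ay": 0, "az": 0}, {"claw": 0, "dx": 0.0049, "dy": -0.0011, "dz": 0.005, "ax": 0, "ay": 0, "az": 0}, {"claw": 0, "dx": 0.0049, "dy": -0.0011, "dz": 0.005, "ax": 0, "ay": 0, "az": 0}, {"claw": 0, "dx": 0.0049, "dy": -0.0011, "dz": 0.004, "ax": 0, "ay": 0, "az": 0}])

```text
clock: 8.0
tool_pos: [0.5157, -0.0398, 0.0714]
ee_rot: [[0.926, -0.218, 0.307], [-0.208, -0.976, -0.066], [0.314, -0.003, -0.949]]
wrist_force: [-1.9, 0.4, -1.1]
finger_gap: 0.011
```

>>> move_arm(increments=[{"claw": 0, "dx": 0.002, "dy": -0.0005, "dz": 0, "ax": 0, "ay": 0, "az": 0}, {"claw": 0, "dx": 0.002, "dy": -0.0005, "dz": 0, "ax": 0, "ay": 0, "az": 0}])

```text
clock: 8.17
tool_pos: [0.5196, -0.0408, 0.0711]
ee_rot: [[0.926, -0.218, 0.308], [-0.208, -0.976, -0.066], [0.315, -0.003, -0.949]]
wrist_force: [-1.6, 0.6, 0.7]
finger_gap: 0.008
```

>>> move_arm(increments=[{"claw": 0, "dx": 0.002, "dy": -0.0005, "dz": 0, "ax": 0, "ay": 0, "az": 0}, {"claw": 0, "dx": 0.0015, "dy": -0.0003, "dz": 0, "ax": 0, "ay": 0, "az": 0}])

```text
clock: 8.33
tool_pos: [0.5227, -0.0415, 0.0706]
ee_rot: [[0.926, -0.218, 0.307], [-0.208, -0.976, -0.065], [0.314, -0.003, -0.949]]
wrist_force: [-1.0, -0.5, 0.2]
finger_gap: 0.006
```

>>> move_arm(increments=[{"claw": 0, "dx": 0.0015, "dy": -0.0003, "dz": 0, "ax": 0, "ay": 0, "az": 0}, {"claw": 0, "dx": 0, "dy": 0, "dz": 0, "ax": 0, "ay": 0, "az": 0}])

```text
clock: 8.5
tool_pos: [0.5239, -0.0418, 0.0704]
ee_rot: [[0.927, -0.218, 0.306], [-0.208, -0.976, -0.065], [0.313, -0.003, -0.95]]
wrist_force: [-2.1, 0.7, 1.9]
finger_gap: 0.005
```

>>> move_arm(increments=[{"claw": 0, "dx": 0.0015, "dy": -0.0003, "dz": 0, "ax": 0, "ay": 0, "az": 0}, {"claw": 0, "dx": 0.0015, "dy": -0.0003, "dz": 0, "ax": 0, "ay": 0, "az": 0}])

```text
clock: 8.67
tool_pos: [0.5248, -0.0417, 0.07]
ee_rot: [[0.928, -0.218, 0.302], [-0.208, -0.976, -0.064], [0.309, -0.003, -0.951]]
wrist_force: [-20.2, 0.3, 14.4]
finger_gap: 0.003
```

>>> move_arm(increments=[{"claw": 0, "dx": 0.0015, "dy": -0.0003, "dz": 0, "ax": 0, "ay": 0, "az": 0}, {"claw": 0, "dx": 0.001, "dy": -0.0002, "dz": 0, "ax": 0, "ay": 0, "az": 0}])

```text
clock: 8.83
tool_pos: [0.5251, -0.0416, 0.0696]
ee_rot: [[0.93, -0.217, 0.298], [-0.208, -0.976, -0.063], [0.304, -0.003, -0.953]]
wrist_force: [-29.4, 0.9, 21.3]
finger_gap: 0.006
```

```bash
python3 - <<'E'
from h import *
todo([-.12,0,.07],np.radians(18))
a=snap("wrist","w6.png");print(finder.pinpoint("wrist","flap_top")[:1],finder.pinpoint("wrist","flap_hinge")[:1])
for t in(0,.1,.2,.3,.4):print(t,proj("wrist",w(P0,loc(1,t)["flap_top"])).round(1))
E
```

```text
d [-0.0037  0.0002  0.0004] turn [-0.0045 -0.0042 -0.002 ] own now [-0.1163  0.0006  0.0696] F [-29.4   0.9  21.3]
[{'at': [325.6, 234.4], 'conf': 0.69}] [{'at': [324.7, 228.4], 'conf': 0.68}]
0 [[319.8 228. ]]
0.1 [[319.8 243.2]]
0.2 [[319.7 257.9]]
0.3 [[319.7 271.8]]
0.4 [[319.7 284.8]]
```

View pics/w6.png

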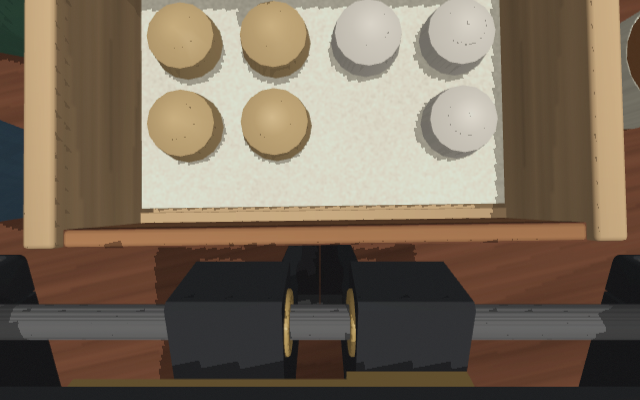

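The flap is shut: its outer face lines up with the wall fronts at row ~245, and the force rises against the stop. Next I back off, rise and lean towards the tab.

>>> move_arm(increments=[{"claw": 0, "dx": -0.03, "dy": 0.007, "dz": 0, "ax": 0, "ay": 0, "az": 0}, {"claw": 0, "dx": -0.03, "dy": 0.007, "dz": 0.02, "ax": 0, "ay": 0, "az": 0}, {"claw": 0.7, "dx": 0, "dy": 0, "dz": 0.041, "ax": 0, "ay": 0, "az": 0}, {"claw": 0.7, "dx": 0, "dy": 0, "dz": 0.041, "ax": 0, "ay": 0, "az": 0}, {"claw": 0.7, "dx": 0, "dy": 0, "dz": 0.041, "ax": 0, "ay": 0, "az": 0}, {"claw": 0.7, "dx": 0, "dy": 0, "dz": 0.041, "ax": 0, "ay": 0, "az": 0}, {"claw": 0.7, "dx": 0, "dy": 0, "dz": 0.041, "ax": -0.017, "ay": -0.075, "az": 0}, {"claw": 0.7, "dx": 0, "dy": 0, "dz": 0.041, "ax": -0.017, "ay": -0.075, "az": 0}])

```text
clock: 9.65
tool_pos: [0.4699, -0.029, 0.3394]
ee_rot: [[0.866, -0.218, 0.45], [-0.195, -0.976, -0.098], [0.46, -0.003, -0.888]]
wrist_force: [0.4, -0.3, -0.8]
finger_gap: 0.437
```

```bash
python3 - <<'E'
from h import *
todo([-.049,0,.42],np.radians(40));s=arm.read_state();print(s["q"].round(2))
K,R,t=cal("wrist");print("cam in tool",s["ee_rot"].T@(-R.T@t-s["tool_pos"]))
E
```

```text
d [ 0.1208 -0.028   0.0806] turn [-0.0506 -0.214  -0.0019] own now [-0.173   0.0008  0.3394] F [ 0.4 -0.3 -0.8]
[-0.35 -0.04  1.58  0.07  1.13  1.43]
cam in tool [ 0.07258517  0.00027821 -0.16101958]
```

>>> move_arm(increments=[{"claw": 0.7, "dx": 0.0242, "dy": -0.0056, "dz": 0.0161, "ax": -0.01, "ay": -0.043, "az": 0}, {"claw": 0.7, "dx": 0.0242, "dy": -0.0056, "dz": 0.0161, "ax": -0.01, "ay": -0.043, "az": 0}, {"claw": 0.7, "dx": 0.0242, "dy": -0.0056, "dz": 0.0161, "ax": -0.01, "ay": -0.043, "az": 0}, {"claw": 0.7, "dx": 0.0242, "dy": -0.0056, "dz": 0.0161, "ax": -0.01, "ay": -0.043, "az": 0}, {"claw": 0.7, "dx": 0.0242, "dy": -0.0056, "dz": 0.0161, "ax": -0.01, "ay": -0.043, "az": 0}])

```text
clock: 10.07
tool_pos: [0.5917, -0.0572, 0.4182]
ee_rot: [[0.748, -0.218, 0.627], [-0.167, -0.976, -0.139], [0.642, -0.001, -0.767]]
wrist_force: [-0.2, 0.1, 0.3]
finger_gap: 0.702
```

```bash
python3 - <<'E'
from h import *
todo([-.049,0,.42],np.radians(40));s=arm.read_state();print(s["q"].round(2))
a=snap("wrist","w7.png");
for q in("lid_grip","lid_hinge","catch_top","lamp_edge","case"):print(q,finder.pinpoint("wrist",q)[:2])
vision.snapshot("scene");print(finder.pinpoint("scene","lid_grip")[:2],finder.pinpoint("scene","catch_top")[:2],finder.pinpoint("scene","flap_top")[:1],proj("scene",w(P0,loc(1,0)["flap_top"])))
for t in(1.2,1.27,1.35):
  L=loc(t,0);L["c"]=[.1-.1875*np.cos(t)+.015*np.sin(t)*-1,0,.107+.1875*np.sin(t)+.015*np.cos(t)*-1]
  print(t,[(k,proj("wrist",w(P0,L[k]))[0].round(1)) for k in("lid_grip","lid_hinge","lamp_edge")],proj("scene",w(P0,L["lid_grip"])))
E
```

```text
d [-0.001   0.0002  0.0018] turn [-0.0011 -0.001  -0.0018] own now [-0.0479  0.      0.4182] F [-0.2  0.1  0.3]
[-0.33  0.09  1.32  0.08  1.04  1.45]
lid_grip [{'at': [318.1, 180.8], 'conf': 0.9}]
lid_hinge [{'at': [314.8, 203.8], 'conf': 0.92}]
catch_top [{'at': [200.1, 257.2], 'conf': 0.74}]
lamp_edge [{'at': [317.1, 73.4], 'conf': 0.93}]
case [{'at': [321.3, 288.5], 'conf': 0.58}]
[{'at': [275.7, 175.6], 'conf': 0.83}] [{'at': [270.7, 196.1], 'conf': 0.47}] [{'at': [330.3, 222.0], 'conf': 0.83}] [[327.62070253 223.08486532]]
1.2 [('lid_grip', array([319.2, 199.6])), ('lid_hinge', array([319.5, 204.5])), ('lamp_edge', array([319.2,  66.2]))] [[282.31247032 172.03830773]]
1.27 [('lid_grip', array([319.3, 180.7])), ('lid_hinge', array([319.5, 204.5])), ('lamp_edge', array([319.2,  66.2]))] [[276.05161226 172.52633066]]
1.35 [('lid_grip', array([319.3, 159.5])), ('lid_hinge', array([319.5, 204.5])), ('lamp_edge', array([319.2,  66.2]))] [[268.6157613  173.65457085]]
```

View pics/w7.png

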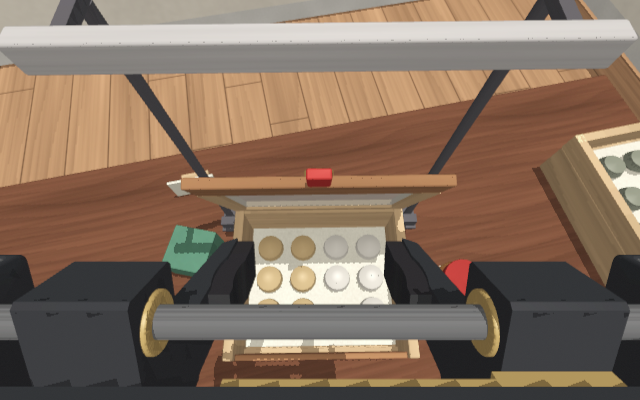

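The view is as predicted: red tab at (319,177) in the middle of the lid edge, lamp front edge at row ~75 and well clear. One quick refit with these points, then the grasp.

```bash
python3 - <<'E'
from h import *
ob={("scene","lid_hinge"):(258.1,258.2),("scene","lid_grip"):(275.2,175.2),("scene","flap_hinge"):(328.4,242),("scene","flap_top"):(330.3,222),("scene","lamp_edge"):(260.9,138.4),
("top","case"):(349.7,214.8),("top","lid_hinge"):(358.8,170.8),("top","lid_grip"):(365.9,178.2),("top","flap_hinge"):(345,252.8),("top","lamp_edge"):(376.5,146.8),
("wrist","lid_grip"):(318.1,180.8),("wrist","lid_hinge"):(314.8,203.8),("wrist","lamp_edge"):(317.1,73.4)}
def f(v):
    L=loc(v[3],0);return np.concatenate([(proj(n,w(v[:3],L[k]))[0]-o)*(.6 if n=="wrist" else 1) for (n,k),o in ob.items()])
r=least_squares(f,[*P0,1.3],loss="soft_l1");print(r.x.round(4))
for (k,e) in zip(ob,f(r.x).reshape(-1,2)):print(k,e.round(1))
p=r.x[:3];th=r.x[3];Le=np.radians(40)
g=np.array([.1-.236*np.cos(th),0,.107+.236*np.sin(th)])
print("grip old",w(P0,loc(1.27,0)["lid_grip"]),"new",w(p,loc(th,0)["lid_grip"]))
todo(g+.008*np.array([np.sin(Le),0,-np.cos(Le)]),Le,p)
E
```

```text
[ 0.636  -0.0672 -0.1941  1.2798]
('scene', 'lid_hinge') [ 2.4 -4.1]
('scene', 'lid_grip') [ 1.2 -2.8]
('scene', 'flap_hinge') [-0.6 -3. ]
('scene', 'flap_top') [-2.5  0.1]
('scene', 'lamp_edge') [-0.8  0.1]
('top', 'case') [-0.  -0.1]
('top', 'lid_hinge') [0.6 0.2]
('top', 'lid_grip') [-1.  -1.6]
('top', 'flap_hinge') [-1. -1.]
('top', 'lamp_edge') [-3.6  4.1]
('wrist', 'lid_grip') [ 0.1 -0. ]
('wrist', 'lid_hinge') [1.8 1.3]
('wrist', 'lamp_edge') [-0.2 -2.4]
grip old [ 0.6690018  -0.07455603  0.3285834 ] new [ 0.6687574  -0.07368465  0.32924342]
d [ 0.0826 -0.0177 -0.0901] turn [-0.0018 -0.0043  0.025 ] own now [-0.0471  0.0015  0.4171] F [-0.3  0.5  0.1]
```

>>> move_arm(increments=[{"claw": 0.7, "dx": 0.0165, "dy": -0.0036, "dz": -0.018, "ax": 0, "ay": 0, "az": 0.012}, {"claw": 0.7, "dx": 0.0165, "dy": -0.0036, "dz": -0.018, "ax": 0, "ay": 0, "az": 0}, {"claw": 0.7, "dx": 0.0165, "dy": -0.0036, "dz": -0.018, "ax": 0, "ay": 0, "az": 0}, {"claw": 0.7, "dx": 0.0165, "dy": -0.0036, "dz": -0.018, "ax": 0, "ay": 0, "az": 0}, {"claw": 0.7, "dx": 0.0165, "dy": -0.0036, "dz": -0.018, "ax": 0, "ay": 0, "az": 0}, {"claw": 0.7, "dx": 0, "dy": 0, "dz": 0, "ax": 0, "ay": 0, "az": 0}])

```text
clock: 11.07
tool_pos: [0.6736, -0.0752, 0.322]
ee_rot: [[0.757, -0.206, 0.62], [-0.16, -0.979, -0.129], [0.634, -0.002, -0.774]]
wrist_force: [-0.8, -0.8, -1.1]
finger_gap: 0.693
```

>>> move_arm(increments=[{"claw": 0.1, "dx": 0, "dy": 0, "dz": 0, "ax": 0, "ay": 0, "az": 0}, {"claw": 0.1, "dx": 0, "dy": 0, "dz": 0, "ax": 0, "ay": 0, "az": 0}, {"claw": 0.1, "dx": 0, "dy": 0, "dz": 0, "ax": 0, "ay": 0, "az": 0}, {"claw": 0.1, "dx": 0, "dy": 0, "dz": 0, "ax": 0, "ay": 0, "az": 0}, {"claw": 0.1, "dx": 0, "dy": 0, "dz": 0, "ax": 0, "ay": 0, "az": 0}, {"claw": 0.1, "dx": 0, "dy": 0, "dz": 0, "ax": 0, "ay": 0, "az": 0}, {"claw": 0.1, "dx": 0, "dy": 0, "dz": 0, "ax": 0, "ay": 0, "az": 0}, {"claw": 0.1, "dx": 0, "dy": 0, "dz": 0, "ax": 0, "ay": 0, "az": 0}], force=20)

```text
clock: 11.73
tool_pos: [0.673, -0.0749, 0.3274]
ee_rot: [[0.752, -0.206, 0.626], [-0.159, -0.979, -0.131], [0.64, -0.001, -0.769]]
wrist_force: [0.4, 0.1, -0.0]
finger_gap: 0.12
```

```bash
python3 - <<'E'
from h import *
s=arm.read_state();print(s["finger_gap"],own(s["tool_pos"]),s["wrist_force"])
a=snap("wrist","w8.png");b=vision.snapshot("scene")
cv2.imwrite("pics/c8.png",np.vstack([cv2.resize(a,(480,300)),cv2.resize(b[120:270,200:440],(480,300))])[:,:,::-1])
g=s["tool_pos"]-.008*s["ee_rot"][:,2]
o=own(g,[.637,-.0675,-.208]);print(o,"r",np.hypot(.1-o[0],o[2]-.107),"th",np.arctan2(o[2]-.107,.1-o[0]))
E
```

```text
0.12037382307691463 [0.03523129 0.00056381 0.32738558] [ 0.39412192  0.08140339 -0.03119534]
[3.16267943e-02 2.06802346e-04 3.33534382e-01] r 0.23662781170968356 th 1.2776682230528176
```

View pics/c8.png

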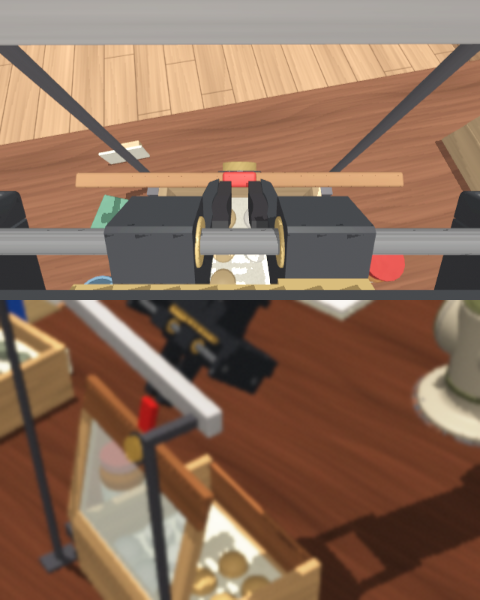

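Gap 0.12 is too small for a 22 mm tab: the fingers closed just short of it, and the red tab shows beyond the tips at (319,238) in full-size pixels. Triangulating the tab.

```bash
python3 - <<'E'
from h import *
s=arm.read_state()
obs=[]
for n in("wrist","scene","top"):
    vision.snapshot(n);r=finder.pinpoint(n,"lid_grip")[:2];rr=finder.find_in(n,"lid_grip")[:1];print(n,r,rr)
    if r:obs.append((n,np.array(r[0]["at"])))
def f(X):return np.concatenate([proj(n,X)[0]-o for n,o in obs])
r=least_squares(f,[.67,-.075,.33]);print(r.x,f(r.x).round(1))
for k,dd in(("grasp",-.008),("tip",.011)):
    X=s["tool_pos"]+dd*s["ee_rot"][:,2];print(k,X.round(4),[proj(n,X)[0].round(0) for n in("wrist","scene")])
print("rel in tool",s["ee_rot"].T@(r.x-s["tool_pos"]),"own",own(r.x,[.637,-.0675,-.208]))
im=cv2.imread("pics/w8.png");hsv=cv2.cvtColor(im,cv2.COLOR_BGR2HSV);m=((hsv[...,0]<5)|(hsv[...,0]>174))&(hsv[...,1]>150)&(hsv[...,2]>120)
m[:,:260]=0;m[:,380:]=0;ys,xs=np.where(m);print(xs.min(),xs.max(),ys.min(),ys.max())
for th in(1.25,1.28,1.3,1.33):
  print(th,[proj("wrist",w([.637,-.0675,-.208],[.1-q*np.cos(th),0,.107+q*np.sin(th)]))[0].round(1) for q in(.21,.232,.247)])
E
```

```text
wrist [{'at': [317.4, 237.5], 'conf': 0.57}, {'at': [317.4, 60.7], 'conf': 0.22}] [{'rect': [100.5, 219.9, 436.1, 34.1], 'conf': 0.7}]
scene [{'at': [274.2, 175.3], 'conf': 0.96}, {'at': [329.0, 223.2], 'conf': 0.26}] [{'rect': [234.7, 156.2, 72.5, 134.3], 'conf': 0.92}]
top [{'at': [363.8, 174.3], 'conf': 0.88}, {'at': [375.4, 148.1], 'conf': 0.16}] [{'rect': [307.3, 162.5, 113.9, 23.1], 'conf': 0.96}]
[ 0.67726674 -0.07486412  0.32595452] [-0.4  0.6 -1.  -0.2  1.3 -1.3]
grasp [ 0.6681 -0.0738  0.3333] [array([319., 252.]), array([276., 171.])]
tip [ 0.68   -0.0763  0.3187] [array([319., 237.]), array([272., 178.])]
rel in tool [ 0.00236925 -0.00087303  0.00357259] own [0.04091955 0.00110983 0.32595452]
297 340 229 248
1.25 [array([319.1, 260. ]), array([319.1, 264.2]), array([319. , 267.7])]
1.28 [array([319.1, 248.9]), array([319.1, 250.3]), array([319. , 251.5])]
1.3 [array([319.1, 241.5]), array([319.1, 241.1]), array([319. , 240.8])]
1.33 [array([319.2, 230.5]), array([319.1, 227.5]), array([319.1, 224.9])]
```

>>> move_arm(increments=[{"claw": 0.6, "dx": 0, "dy": 0, "dz": 0, "ax": 0, "ay": 0, "az": 0}, {"claw": 0.6, "dx": 0, "dy": 0, "dz": 0, "ax": 0, "ay": 0, "az": 0}, {"claw": 0.6, "dx": 0, "dy": 0, "dz": 0, "ax": 0, "ay": 0, "az": 0}, {"claw": 0.6, "dx": 0, "dy": 0, "dz": 0, "ax": 0, "ay": 0, "az": 0}, {"claw": 0.6, "dx": 0, "dy": 0, "dz": 0, "ax": 0, "ay": 0, "az": 0}, {"claw": 0.6, "dx": 0.006, "dy": -0.001, "dz": -0.002, "ax": 0, "ay": 0, "az": 0}, {"claw": 0.6, "dx": 0.006, "dy": -0.001, "dz": -0.002, "ax": 0, "ay": 0, "az": 0}, {"claw": 0.6, "dx": 0, "dy": 0, "dz": 0, "ax": 0, "ay": 0, "az": 0}])

```text
clock: 12.95
tool_pos: [0.686, -0.0772, 0.3222]
ee_rot: [[0.753, -0.206, 0.625], [-0.159, -0.979, -0.131], [0.639, -0.001, -0.769]]
wrist_force: [-0.5, 0.4, -0.2]
finger_gap: 0.604
```

>>> move_arm(increments=[{"claw": 0.1, "dx": 0, "dy": 0, "dz": 0, "ax": 0, "ay": 0, "az": 0}, {"claw": 0.1, "dx": 0, "dy": 0, "dz": 0, "ax": 0, "ay": 0, "az": 0}, {"claw": 0.1, "dx": 0, "dy": 0, "dz": 0, "ax": 0, "ay": 0, "az": 0}, {"claw": 0.1, "dx": 0, "dy": 0, "dz": 0, "ax": 0, "ay": 0, "az": 0}, {"claw": 0.1, "dx": 0, "dy": 0, "dz": 0, "ax": 0, "ay": 0, "az": 0}, {"claw": 0.1, "dx": 0, "dy": 0, "dz": 0, "ax": 0, "ay": 0, "az": 0}, {"claw": 0.1, "dx": 0, "dy": 0, "dz": 0, "ax": 0, "ay": 0, "az": 0}, {"claw": 0.1, "dx": 0, "dy": 0, "dz": 0, "ax": 0, "ay": 0, "az": 0}])

```text
clock: 13.62
tool_pos: [0.685, -0.077, 0.3233]
ee_rot: [[0.752, -0.206, 0.626], [-0.159, -0.979, -0.131], [0.64, -0.001, -0.769]]
wrist_force: [-1.9, -1.7, 1.3]
finger_gap: 0.241
```

Gap 0.241 is about 21 mm, so the tab is held. Computing the closing arc with constant tool orientation.

```bash
cat >> h.py <<'E'
P1=[.637,-.0675,-.208]
def arc(n,dth):
    s=arm.read_state();g=s["tool_pos"]-.008*s["ee_rot"][:,2];o=own(g,P1)
    r=np.hypot(.1-o[0],o[2]-.107);th=np.arctan2(o[2]-.107,.1-o[0])
    print("gap",s["finger_gap"].round(3),"F",s["wrist_force"].round(1),"r",r.round(4),"th",th.round(4),"own",o.round(4),"q",s["q"].round(2))
    R=T(P1)[:,:3];prev=np.array([.1-r*np.cos(th),0,.107+r*np.sin(th)])
    for i in range(n):
        th-=dth;c=np.array([.1-r*np.cos(th),0,.107+r*np.sin(th)])
        print(round(th,3),(R@(c-prev)).round(4));prev=c
E
python3 - <<'E'
from h import *
arc(24,.06)
E
```

```text
Traceback (most recent call last):
  File "h.py", line 39, in arc
    print("gap",s["finger_gap"].round(3),"F",s["wrist_force"].round(1),"r",r.round(4),"th",th.round(4),"own",o.round(4),"q",s["q"].round(2))
                ^^^^^^^^^^^^^^^^^^^^^
AttributeError: 'float' object has no attribute 'round'
```

```bash
sed -i 's/s\["finger_gap"\].round(3)/s["finger_gap"]/' h.py
python3 - <<'E'
from h import *
arc(24,.06)
E
```

```text
gap 0.241050993797537 F [-1.9 -1.7  1.3] r 0.2295 th 1.3234 own [0.0438 0.0006 0.3295] q [-0.31  0.3   1.3   0.09  0.84  1.44]
1.263 [-0.013   0.0027 -0.0038]
1.203 [-0.0127  0.0027 -0.0046]
1.143 [-0.0124  0.0026 -0.0053]
1.083 [-0.0121  0.0026 -0.0061]
1.023 [-0.0117  0.0025 -0.0068]
0.963 [-0.0113  0.0024 -0.0075]
0.903 [-0.0108  0.0023 -0.0082]
0.843 [-0.0103  0.0022 -0.0088]
0.783 [-0.0098  0.0021 -0.0095]
0.723 [-0.0092  0.0019 -0.01  ]
0.663 [-0.0086  0.0018 -0.0106]
0.603 [-0.008   0.0017 -0.0111]
0.543 [-0.0073  0.0015 -0.0116]
0.483 [-0.0066  0.0014 -0.012 ]
0.423 [-0.0059  0.0012 -0.0124]
0.363 [-0.0052  0.0011 -0.0127]
0.303 [-0.0044  0.0009 -0.013 ]
0.243 [-0.0036  0.0008 -0.0133]
0.183 [-0.0029  0.0006 -0.0135]
0.123 [-0.0021  0.0004 -0.0136]
0.063 [-0.0013  0.0003 -0.0137]
0.003 [-0.0004  0.0001 -0.0138]
-0.057 [ 0.0004 -0.0001 -0.0138]
-0.117 [ 0.0012 -0.0002 -0.0137]
```

>>> move_arm(increments=[{"claw": 0.1, "dx": -0.013, "dy": 0.0027, "dz": -0.0036, "ax": 0, "ay": 0, "az": 0}, {"claw": 0.1, "dx": -0.0127, "dy": 0.0027, "dz": -0.0044, "ax": 0, "ay": 0, "az": 0}, {"claw": 0.1, "dx": -0.0124, "dy": 0.0026, "dz": -0.0052, "ax": 0, "ay": 0, "az": 0}, {"claw": 0.1, "dx": -0.0121, "dy": 0.0026, "dz": -0.006, "ax": 0, "ay": 0, "az": 0}])

```text
clock: 13.95
tool_pos: [0.6343, -0.0664, 0.3034]
ee_rot: [[0.752, -0.206, 0.626], [-0.159, -0.979, -0.131], [0.639, -0.001, -0.769]]
wrist_force: [2.9, -3.6, -4.4]
finger_gap: 0.245
```

```bash
python3 - <<'E'
from h import *
arc(0,.06)
for n in("scene","top"):
    vision.snapshot(n);print(n,finder.pinpoint(n,"lid_grip")[:1])
    for th in(1.3,1.2,1.1,1.0):print(th,proj(n,w(P1,loc(th,0)["lid_grip"])).round(0))
E
```

```text
gap 0.24485144973275869 F [ 2.9 -3.6 -4.4] r 0.2295 th 1.0809 own [-0.008   0.0005  0.3095] q [-0.32  0.23  1.47  0.11  0.76  1.41]
scene [{'at': [295.2, 175.7], 'conf': 0.93}]
1.3 [[274. 173.]]
1.2 [[283. 172.]]
1.1 [[291. 172.]]
1.0 [[299. 173.]]
top [{'at': [359.8, 199.3], 'conf': 0.67}]
1.3 [[366. 174.]]
1.2 [[363. 185.]]
1.1 [[361. 195.]]
1.0 [[359. 205.]]
```

Lid is following (~1.06), with forces around 5 N. Continue.

>>> move_arm(increments=[{"claw": 0.1, "dx": -0.0117, "dy": 0.0025, "dz": -0.0068, "ax": 0, "ay": 0, "az": 0}, {"claw": 0.1, "dx": -0.0113, "dy": 0.0024, "dz": -0.0075, "ax": 0, "ay": 0, "az": 0}, {"claw": 0.1, "dx": -0.0108, "dy": 0.0023, "dz": -0.0082, "ax": 0, "ay": 0, "az": 0}, {"claw": 0.1, "dx": -0.0103, "dy": 0.0022, "dz": -0.0088, "ax": 0, "ay": 0, "az": 0}, {"claw": 0.1, "dx": -0.0098, "dy": 0.0021, "dz": -0.0095, "ax": 0, "ay": 0, "az": 0}])

```text
clock: 14.57
tool_pos: [0.5815, -0.0555, 0.2647]
ee_rot: [[0.75, -0.206, 0.629], [-0.158, -0.979, -0.133], [0.643, 0.0, -0.766]]
wrist_force: [-4.1, -5.1, 4.6]
finger_gap: 0.24
```

```bash
python3 - <<'E'
from h import *
arc(14,.06)
for n in("scene",):
    vision.snapshot(n);print(n,finder.pinpoint(n,"lid_grip")[:1])
    for th in(1,.9,.8,.7):print(th,proj(n,w(P1,loc(th,0)["lid_grip"])).round(0))
E
```

```text
gap 0.23968081105501068 F [-4.1 -5.1  4.6] r 0.2303 th 0.7911 own [-0.0619  0.0003  0.2708] q [-0.34  0.16  1.68  0.14  0.61  1.36]
0.731 [-0.0093  0.002  -0.01  ]
0.671 [-0.0087  0.0018 -0.0106]
0.611 [-0.0081  0.0017 -0.0111]
0.551 [-0.0074  0.0016 -0.0115]
0.491 [-0.0067  0.0014 -0.012 ]
0.431 [-0.006   0.0013 -0.0124]
0.371 [-0.0053  0.0011 -0.0127]
0.311 [-0.0045  0.001  -0.013 ]
0.251 [-0.0038  0.0008 -0.0133]
0.191 [-0.003   0.0006 -0.0135]
0.131 [-0.0022  0.0005 -0.0136]
0.071 [-0.0014  0.0003 -0.0137]
0.011 [-0.0006  0.0001 -0.0138]
-0.049 [ 0.0003 -0.0001 -0.0138]
scene [{'at': [311.0, 176.7], 'conf': 0.69}]
1 [[299. 173.]]
0.9 [[306. 174.]]
0.8 [[313. 177.]]
0.7 [[318. 180.]]
```

>>> move_arm(increments=[{"claw": 0.1, "dx": -0.0093, "dy": 0.002, "dz": -0.01, "ax": 0.0045, "ay": 0.022, "az": 0}, {"claw": 0.1, "dx": -0.0087, "dy": 0.0018, "dz": -0.0106, "ax": 0.0045, "ay": 0.022, "az": 0}, {"claw": 0.1, "dx": -0.0081, "dy": 0.0017, "dz": -0.0111, "ax": 0.0045, "ay": 0.022, "az": 0}, {"claw": 0.1, "dx": -0.0074, "dy": 0.0016, "dz": -0.0115, "ax": 0.0045, "ay": 0.022, "az": 0}, {"claw": 0.1, "dx": -0.0067, "dy": 0.0014, "dz": -0.012, "ax": 0.0045, "ay": 0.022, "az": 0}, {"claw": 0.1, "dx": -0.006, "dy": 0.0013, "dz": -0.0124, "ax": 0.0045, "ay": 0.022, "az": 0}])

```text
clock: 15.17
tool_pos: [0.5336, -0.0455, 0.1957]
ee_rot: [[0.831, -0.206, 0.517], [-0.174, -0.979, -0.11], [0.529, 0.002, -0.849]]
wrist_force: [-15.2, -7.5, 7.6]
finger_gap: 0.243
```

```bash
python3 - <<'E'
from h import *
arc(9,.06)
for n in("scene",):
    vision.snapshot(n);print(n,finder.pinpoint(n,"lid_grip")[:1])
    for th in(.6,.5,.4,.3):print(th,proj(n,w(P1,loc(th,0)["lid_grip"])).round(0))
E
```

```text
gap 0.2431716034585525 F [-15.2  -7.5   7.6] r 0.2306 th 0.4271 own [-1.099e-01  2.000e-04  2.025e-01] q [-0.34  0.19  1.8   0.12  0.6   1.35]
0.367 [-0.0052  0.0011 -0.0128]
0.307 [-0.0045  0.0009 -0.0131]
0.247 [-0.0037  0.0008 -0.0133]
0.187 [-0.0029  0.0006 -0.0135]
0.127 [-0.0021  0.0004 -0.0137]
0.067 [-0.0013  0.0003 -0.0138]
0.007 [-0.0005  0.0001 -0.0138]
-0.053 [ 0.0003 -0.0001 -0.0138]
-0.113 [ 0.0011 -0.0002 -0.0138]
scene [{'at': [329.1, 192.6], 'conf': 0.95}]
0.6 [[323. 184.]]
0.5 [[327. 188.]]
0.4 [[330. 193.]]
0.3 [[333. 199.]]
```

>>> move_arm(increments=[{"claw": 0.1, "dx": -0.0067, "dy": 0.0014, "dz": -0.0128, "ax": 0.0045, "ay": 0.022, "az": 0}, {"claw": 0.1, "dx": -0.006, "dy": 0.0014, "dz": -0.0131, "ax": 0.0045, "ay": 0.022, "az": 0}, {"claw": 0.1, "dx": -0.0047, "dy": 0.0011, "dz": -0.0133, "ax": 0.0045, "ay": 0.022, "az": 0}, {"claw": 0.1, "dx": -0.0034, "dy": 0.0008, "dz": -0.0135, "ax": 0.0045, "ay": 0.022, "az": 0}])

```text
clock: 15.6
tool_pos: [0.514, -0.0414, 0.1428]
ee_rot: [[0.873, -0.206, 0.442], [-0.183, -0.979, -0.095], [0.452, 0.002, -0.892]]
wrist_force: [-6.9, -12.1, 1.6]
finger_gap: 0.247
```

```bash
python3 - <<'E'
from h import *
arc(8,.04)
for n in("scene",):
    vision.snapshot(n);print(n,finder.pinpoint(n,"lid_grip")[:1])
    for th in(.3,.2,.1,0):print(th,proj(n,w(P1,loc(th,0)["lid_grip"])).round(0))
E
```

```text
gap 0.24741669287417398 F [ -6.9 -12.1   1.6] r 0.2334 th 0.1851 own [-0.1294  0.0002  0.1499] q [-0.34  0.25  1.87  0.11  0.56  1.36]
0.145 [-0.0015  0.0003 -0.0092]
0.105 [-0.0011  0.0002 -0.0093]
0.065 [-0.0008  0.0002 -0.0093]
0.025 [-0.0004  0.0001 -0.0093]
-0.015 [-0.      0.     -0.0093]
-0.055 [ 0.0003 -0.0001 -0.0093]
-0.095 [ 0.0007 -0.0001 -0.0093]
-0.135 [ 0.001  -0.0002 -0.0093]
scene [{'at': [337.4, 204.0], 'conf': 0.65}]
0.3 [[333. 199.]]
0.2 [[334. 204.]]
0.1 [[335. 210.]]
0 [[336. 216.]]
```

>>> move_arm(increments=[{"claw": 0.1, "dx": -0.0017, "dy": -0.0003, "dz": -0.009, "ax": 0, "ay": 0, "az": 0}, {"claw": 0.1, "dx": -0.0013, "dy": -0.0003, "dz": -0.009, "ax": 0, "ay": 0, "az": 0}, {"claw": 0.1, "dx": -0.001, "dy": -0.0003, "dz": -0.008, "ax": 0, "ay": 0, "az": 0}, {"claw": 0.1, "dx": -0.0006, "dy": -0.0003, "dz": -0.007, "ax": 0, "ay": 0, "az": 0}])

```text
clock: 16.03
tool_pos: [0.5087, -0.0405, 0.1089]
ee_rot: [[0.874, -0.205, 0.44], [-0.184, -0.979, -0.091], [0.45, -0.001, -0.893]]
wrist_force: [-4.0, 8.4, 0.6]
finger_gap: 0.249
```

>>> move_arm(increments=[{"claw": 0.1, "dx": 0, "dy": 0, "dz": -0.004, "ax": 0, "ay": 0, "az": 0}, {"claw": 0.1, "dx": 0, "dy": 0, "dz": -0.003, "ax": 0, "ay": 0, "az": 0}])

```text
clock: 16.2
tool_pos: [0.5083, -0.0403, 0.1016]
ee_rot: [[0.875, -0.205, 0.439], [-0.184, -0.979, -0.091], [0.448, -0.001, -0.894]]
wrist_force: [-7.2, 4.2, 1.2]
finger_gap: 0.242
```

>>> move_arm(increments=[{"claw": 0.1, "dx": 0, "dy": 0, "dz": -0.002, "ax": 0, "ay": 0, "az": 0}, {"claw": 0.1, "dx": 0, "dy": 0, "dz": -0.002, "ax": 0, "ay": 0, "az": 0}])

```text
clock: 16.37
tool_pos: [0.5081, -0.0403, 0.0977]
ee_rot: [[0.875, -0.205, 0.439], [-0.184, -0.979, -0.091], [0.448, -0.001, -0.894]]
wrist_force: [-8.0, 3.7, 0.6]
finger_gap: 0.245
```

>>> move_arm(increments=[{"claw": 0.1, "dx": 0, "dy": 0, "dz": -0.0015, "ax": 0, "ay": 0, "az": 0}, {"claw": 0.1, "dx": 0, "dy": 0, "dz": -0.0015, "ax": 0, "ay": 0, "az": 0}])

```text
clock: 16.53
tool_pos: [0.5081, -0.0403, 0.0948]
ee_rot: [[0.875, -0.205, 0.439], [-0.184, -0.979, -0.091], [0.448, -0.001, -0.894]]
wrist_force: [-6.8, 4.1, 0.8]
finger_gap: 0.24
```

```bash
python3 - <<'E'
from h import *
arc(0,.04)
a=snap("wrist","w9.png");b=vision.snapshot("scene")
for n in("wrist","scene","top"):
    if n=="top":vision.snapshot(n)
    for q in("lid_grip","catch_top"):print(n,q,finder.pinpoint(n,q)[:1])
    for th in(.1,.05,0):
        c=[.1-.1875*np.cos(th)-.015*np.sin(th),0,.107+.1875*np.sin(th)+.015*np.cos(th)]
        print(th,proj(n,w(P1,loc(th,0)["lid_grip"])).round(0),proj(n,w(P1,c)).round(0))
cv2.imwrite("pics/c9.png",np.vstack([cv2.resize(a,(480,300)),cv2.resize(b[150:300,200:440],(480,300))])[:,:,::-1])
E
```

```text
gap 0.23970855474684338 F [-6.8  4.1  0.8] r 0.2354 th -0.0216 own [-0.1354 -0.      0.1019] q [-0.35  0.33  1.95  0.16  0.41  1.3 ]
wrist lid_grip [{'at': [321.4, 247.6], 'conf': 0.64}]
wrist catch_top [{'at': [317.7, 146.8], 'conf': 0.85}]
0.1 [[318. 239.]] [[319. 132.]]
0.05 [[319. 242.]] [[319. 140.]]
0 [[319. 244.]] [[319. 146.]]
scene lid_grip [{'at': [337.7, 213.5], 'conf': 0.57}]
scene catch_top [{'at': [326.9, 218.2], 'conf': 0.67}]
0.1 [[335. 210.]] [[322. 214.]]
0.05 [[336. 213.]] [[322. 216.]]
0 [[336. 216.]] [[322. 219.]]
top lid_grip [{'at': [341.2, 261.5], 'conf': 0.89}]
top catch_top [{'at': [345.1, 250.7], 'conf': 0.62}]
0.1 [[344. 258.]] [[348. 241.]]
0.05 [[344. 259.]] [[348. 241.]]
0 [[344. 259.]] [[347. 241.]]
```

View pics/c9.png

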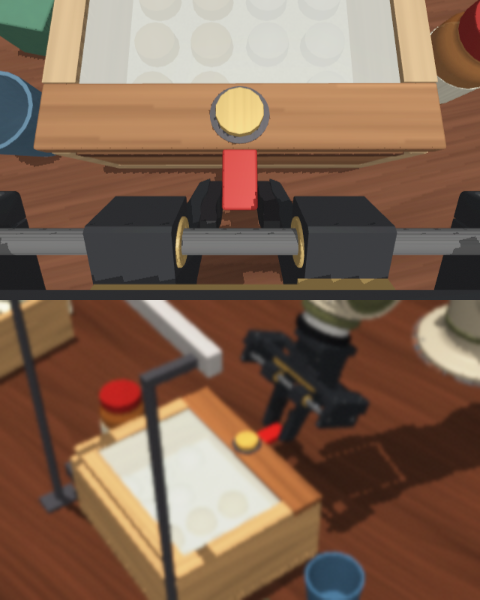

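The lid is down or nearly so: catch at (318,147) in full-size wrist pixels, tab still held. I keep lowering until the force shows contact.

>>> move_arm(increments=[{"claw": 0.1, "dx": 0, "dy": 0, "dz": -0.002, "ax": 0, "ay": 0, "az": 0}, {"claw": 0.1, "dx": 0, "dy": 0, "dz": -0.002, "ax": 0, "ay": 0, "az": 0}])

```text
clock: 17.15
tool_pos: [0.5084, -0.0404, 0.0914]
ee_rot: [[0.874, -0.205, 0.44], [-0.183, -0.979, -0.091], [0.449, -0.001, -0.893]]
wrist_force: [-17.8, 7.5, 24.0]
finger_gap: 0.251
```

>>> move_arm(increments=[{"claw": 0.1, "dx": 0, "dy": 0, "dz": -0.0015, "ax": 0, "ay": 0, "az": 0}, {"claw": 0.1, "dx": 0, "dy": 0, "dz": -0.0015, "ax": 0, "ay": 0, "az": 0}])

```text
clock: 17.32
tool_pos: [0.5095, -0.0406, 0.0902]
ee_rot: [[0.872, -0.205, 0.444], [-0.183, -0.979, -0.093], [0.454, -0.0, -0.891]]
wrist_force: [-14.8, 8.9, 25.9]
finger_gap: 0.246
```

The lid has bottomed: 24 N and no further travel. Releasing and retracting along the tool axis.

>>> move_arm(increments=[{"claw": 0.6, "dx": 0, "dy": 0, "dz": 0.001, "ax": 0, "ay": 0, "az": 0}, {"claw": 0.6, "dx": 0, "dy": 0, "dz": 0, "ax": 0, "ay": 0, "az": 0}, {"claw": 0.6, "dx": 0, "dy": 0, "dz": 0, "ax": 0, "ay": 0, "az": 0}, {"claw": 0.6, "dx": 0, "dy": 0, "dz": 0, "ax": 0, "ay": 0, "az": 0}, {"claw": 0.6, "dx": 0, "dy": 0, "dz": 0, "ax": 0, "ay": 0, "az": 0}, {"claw": 0.6, "dx": -0.013, "dy": 0.003, "dz": 0.027, "ax": 0, "ay": 0, "az": 0}, {"claw": 0.6, "dx": -0.013, "dy": 0.003, "dz": 0.027, "ax": 0, "ay": 0, "az": 0}, {"claw": 0.6, "dx": -0.013, "dy": 0.003, "dz": 0.027, "ax": 0, "ay": 0, "az": 0}])

```text
clock: 17.98
tool_pos: [0.4697, -0.0324, 0.1713]
ee_rot: [[0.874, -0.206, 0.441], [-0.184, -0.979, -0.093], [0.451, 0.0, -0.893]]
wrist_force: [0.2, 0.1, 0.9]
finger_gap: 0.601
```

>>> move_arm(increments=[{"claw": 0, "dx": -0.01, "dy": 0.003, "dz": 0.03, "ax": 0.016, "ay": 0.075, "az": 0}, {"claw": 0, "dx": 0, "dy": 0, "dz": 0.02, "ax": 0.016, "ay": 0.075, "az": 0}, {"claw": 0, "dx": 0, "dy": 0, "dz": 0, "ax": 0.016, "ay": 0.075, "az": 0}, {"claw": 0, "dx": 0, "dy": 0, "dz": 0, "ax": 0.016, "ay": 0.075, "az": 0}, {"claw": 0, "dx": 0, "dy": 0, "dz": 0, "ax": 0.016, "ay": 0.075, "az": 0}, {"claw": 0, "dx": 0, "dy": 0, "dz": 0, "ax": 0.016, "ay": 0.075, "az": 0}, {"claw": 0, "dx": 0, "dy": 0, "dz": 0, "ax": 0, "ay": 0, "az": 0}, {"claw": 0, "dx": 0, "dy": 0, "dz": 0, "ax": 0, "ay": 0, "az": 0}])

```text
clock: 18.65
tool_pos: [0.4621, -0.0298, 0.2171]
ee_rot: [[0.978, -0.206, 0.018], [-0.206, -0.979, -0.002], [0.018, -0.002, -1.0]]
wrist_force: [-0.2, 0.6, 0.4]
finger_gap: 0.019
```

```bash
python3 - <<'E'
from h import *
todo([-.0875,0,.2],0,P1)
a=snap("wrist","w10.png")
r=finder.pinpoint("wrist","catch_top")[:2];print(r,finder.pinpoint("wrist","lid_grip")[:1],finder.find_in("wrist","catch")[:2])
print("catch world",onz("wrist",r[0]["at"],.122),"model",w(P1,[-.0875,0,.122]))
vision.snapshot("scene")
for q in("catch_top","lid_grip","flap_top"):
  r=finder.pinpoint("scene",q)[:1];print(q,r, r and onz("scene",r[0]["at"],{"catch_top":.122,"lid_grip":.107,"flap_top":.098}[q]))
E
```

```text
d [ 0.0893 -0.0196 -0.0171] turn [ 0.0019  0.018  -0.001 ] own now [-0.1789  0.0008  0.2171] F [-0.2  0.6  0.4]
[{'at': [121.4, 67.0], 'conf': 0.72}] [{'at': [320.8, 137.5], 'conf': 0.84}] [{'rect': [302.7, 54.2, 38.9, 46.0], 'conf': 0.93}]
catch world [0.58406538 0.08925533 0.122     ] model [ 0.55138599 -0.04943095  0.122     ]
catch_top [{'at': [327.9, 221.6], 'conf': 0.39}] [ 0.54865074 -0.03106838  0.122     ]
lid_grip [{'at': [336.8, 215.0], 'conf': 0.72}] [ 0.50190438 -0.04100977  0.107     ]
flap_top [] []
```

View pics/w10.png

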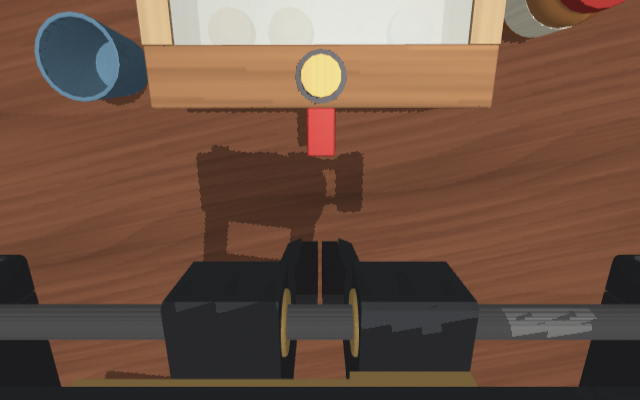

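The lid is shut with the tab pointing at the robot, and the catch is at (321,75). The network's (121,67) is a false hit on the cup, so I use my own reading.

```bash
python3 - <<'E'
from h import *
c=onz("wrist",(321,75),.122);print(c,own(c,P1),own(onz("wrist",(321,131),.112),P1))
s=arm.read_state();print("d",(c+[0,0,.011+.006]-s["tool_pos"]).round(4))
E
```

```text
[ 0.54964436 -0.04959746  0.122     ] [-0.0891697  -0.00052257  0.122     ] [-0.12953397 -0.00063469  0.112     ]
d [ 0.0882 -0.02   -0.0788]
```

>>> move_arm(increments=[{"claw": 0, "dx": 0.022, "dy": -0.005, "dz": 0, "ax": 0.002, "ay": 0.018, "az": 0}, {"claw": 0, "dx": 0.022, "dy": -0.005, "dz": 0, "ax": 0, "ay": 0, "az": 0}, {"claw": 0, "dx": 0.022, "dy": -0.005, "dz": -0.01, "ax": 0, "ay": 0, "az": 0}, {"claw": 0, "dx": 0.022, "dy": -0.005, "dz": -0.02, "ax": 0, "ay": 0, "az": 0}, {"claw": 0, "dx": 0, "dy": 0, "dz": -0.02, "ax": 0, "ay": 0, "az": 0}, {"claw": 0, "dx": 0, "dy": 0, "dz": -0.02, "ax": 0, "ay": 0, "az": 0}, {"claw": 0, "dx": 0, "dy": 0, "dz": -0.008, "ax": 0, "ay": 0, "az": 0}, {"claw": 0, "dx": 0, "dy": 0, "dz": 0, "ax": 0, "ay": 0, "az": 0}])

```text
clock: 19.72
tool_pos: [0.5488, -0.0495, 0.1382]
ee_rot: [[0.979, -0.206, -0.004], [-0.206, -0.979, 0.001], [-0.004, -0.0, -1.0]]
wrist_force: [-0.4, -0.1, -0.1]
finger_gap: 0.0
```

>>> move_arm(increments=[{"claw": 0, "dx": 0, "dy": 0, "dz": -0.002, "ax": 0, "ay": 0, "az": 0}, {"claw": 0, "dx": 0, "dy": 0, "dz": -0.002, "ax": 0, "ay": 0, "az": 0}, {"claw": 0, "dx": 0, "dy": 0, "dz": -0.002, "ax": 0, "ay": 0, "az": 0}, {"claw": 0, "dx": 0, "dy": 0, "dz": -0.002, "ax": 0, "ay": 0, "az": 0}])

```text
clock: 20.05
tool_pos: [0.5499, -0.0498, 0.1324]
ee_rot: [[0.979, -0.206, 0.0], [-0.206, -0.979, -0.0], [0.001, 0.0, -1.0]]
wrist_force: [-0.2, 0.0, 0.7]
finger_gap: 0.007
```

>>> move_arm(increments=[{"claw": 0, "dx": 0, "dy": 0, "dz": -0.0015, "ax": 0, "ay": 0, "az": 0}, {"claw": 0, "dx": 0, "dy": 0, "dz": -0.0015, "ax": 0, "ay": 0, "az": 0}])

```text
clock: 20.22
tool_pos: [0.5497, -0.0497, 0.1288]
ee_rot: [[0.979, -0.206, -0.001], [-0.206, -0.979, -0.0], [-0.001, 0.0, -1.0]]
wrist_force: [-0.1, -0.0, -0.8]
finger_gap: 0.003
```

>>> move_arm(increments=[{"claw": 0, "dx": 0, "dy": 0, "dz": -0.0015, "ax": 0, "ay": 0, "az": 0}, {"claw": 0, "dx": 0, "dy": 0, "dz": -0.0015, "ax": 0, "ay": 0, "az": 0}])

```text
clock: 20.38
tool_pos: [0.5497, -0.0497, 0.1256]
ee_rot: [[0.979, -0.206, -0.001], [-0.206, -0.979, 0.0], [-0.001, 0.0, -1.0]]
wrist_force: [0.5, -0.9, 0.6]
finger_gap: 0.002
```

>>> move_arm(increments=[{"claw": 0, "dx": 0, "dy": 0, "dz": -0.001, "ax": 0, "ay": 0, "az": 0}, {"claw": 0, "dx": 0, "dy": 0, "dz": -0.001, "ax": 0, "ay": 0, "az": 0}])

```text
clock: 20.55
tool_pos: [0.5497, -0.0497, 0.1236]
ee_rot: [[0.979, -0.206, -0.001], [-0.206, -0.979, 0.0], [-0.001, 0.0, -1.0]]
wrist_force: [-0.8, -0.5, 0.6]
finger_gap: 0.005
```

No contact yet. The lid and flap also gave contact several mm "late", so I continue down in small steps watching the force.

>>> move_arm(increments=[{"claw": 0, "dx": 0, "dy": 0, "dz": -0.0015, "ax": 0, "ay": 0, "az": 0}, {"claw": 0, "dx": 0, "dy": 0, "dz": -0.0015, "ax": 0, "ay": 0, "az": 0}])

```text
clock: 20.72
tool_pos: [0.5497, -0.0497, 0.1206]
ee_rot: [[0.979, -0.206, -0.001], [-0.206, -0.979, 0.0], [-0.001, 0.0, -1.0]]
wrist_force: [-0.5, -0.3, 0.6]
finger_gap: 0.006
```

>>> move_arm(increments=[{"claw": 0, "dx": 0, "dy": 0, "dz": -0.0015, "ax": 0, "ay": 0, "az": 0}, {"claw": 0, "dx": 0, "dy": 0, "dz": -0.0015, "ax": 0, "ay": 0, "az": 0}])

```text
clock: 20.88
tool_pos: [0.5497, -0.0497, 0.1175]
ee_rot: [[0.979, -0.206, -0.001], [-0.206, -0.979, 0.0], [-0.001, 0.0, -1.0]]
wrist_force: [-0.3, 0.3, 0.6]
finger_gap: 0.004
```

>>> move_arm(increments=[{"claw": 0, "dx": 0, "dy": 0, "dz": -0.001, "ax": 0, "ay": 0, "az": 0}, {"claw": 0, "dx": 0, "dy": 0, "dz": -0.001, "ax": 0, "ay": 0, "az": 0}])

```text
clock: 21.05
tool_pos: [0.5497, -0.0497, 0.1156]
ee_rot: [[0.979, -0.206, -0.001], [-0.206, -0.979, 0.0], [-0.001, 0.0, -1.0]]
wrist_force: [1.5, 0.0, 0.1]
finger_gap: 0.007
```

```bash
python3 - <<'E'
from h import *
a=snap("wrist","w11.png");b=vision.snapshot("scene")
cv2.imwrite("pics/c11.png",np.vstack([cv2.resize(a,(480,300)),cv2.resize(b[150:300,230:470],(480,300))])[:,:,::-1])
s=arm.read_state();print(s["tool_pos"],s["q"])
t=s["tool_pos"]+.011*s["ee_rot"][:,2];print(proj("wrist",[t,t+.009*s["ee_rot"][:,0]])*.75,(proj("scene",t)[0]-[230,150])*2+[0,300])
E
```

```text
[ 0.54960648 -0.04967314  0.1155451 ] [-3.04599539e-01  4.86857936e-01  1.46082174e+00 -2.17210410e-04
  1.19524384e+00  1.47333419e+00]
[[239.06242073 177.14909974]
 [239.05207763 165.57358558]] [185.00968923 446.42305591]
```

No more pictures can be viewed, so I check numerically where the brass and the fingertips sit in the newest wrist image.

```bash
python3 - <<'E'
from h import *
im=cv2.imread("pics/w11.png");h=cv2.cvtColor(im,cv2.COLOR_BGR2HSV)
m=(h[...,0]>20)&(h[...,0]<32)&(h[...,1]>80)&(h[...,2]>150);m[290:]=0
n,l,st,c=cv2.connectedComponentsWithStats(m.astype(np.uint8));print([x.tolist() for x in st[1:] if x[4]>60])
print("col320 V",[(r,im[r,300].tolist()) for r in range(150,260,8)])
r=h[...,2]<70
print("dark rows in cols 285-355:",[(i,int(r[i,285:355].sum())) for i in range(200,262,5)])
# lid front rail
for q in("catch","catch_top","lid","lid_grip"):
    print(q,finder.find_in("wrist",q)[:1] if q in("catch","lid") else finder.pinpoint("wrist",q)[:1])
for P in([-.0875,0,.122],[-.132,0,.107],[-.11,.13,.113],[-.11,-.13,.113],[-.065,.13,.113]):print(P,proj("wrist",w(P1,P))[0].round(0))
E
```

```text
[]
col320 V [(150, [193, 206, 208]), (158, [192, 204, 206]), (166, [198, 207, 208]), (174, [202, 211, 210]), (182, [201, 210, 209]), (190, [199, 208, 207]), (198, [181, 191, 193]), (206, [55, 81, 116]), (214, [60, 59, 59]), (222, [58, 62, 66]), (230, [74, 125, 150]), (238, [67, 113, 135]), (246, [31, 29, 28]), (254, [32, 30, 28])]
dark rows in cols 285-355: [(200, 0), (205, 0), (210, 21), (215, 43), (220, 23), (225, 19), (230, 16), (235, 14), (240, 21), (245, 67), (250, 67), (255, 68), (260, 68)]
catch [{'rect': [290.3, 218.1, 54.6, 25.7], 'conf': 0.95}]
catch_top [{'at': [317.4, 251.7], 'conf': 0.91}]
lid [{'rect': [12.5, 0.0, 607.5, 300.2], 'conf': 0.96}]
lid_grip []
[-0.0875, 0, 0.122] [317. 247.]
[-0.132, 0, 0.107] [318. 307.]
[-0.11, 0.13, 0.113] [ 78. 278.]
[-0.11, -0.13, 0.113] [557. 278.]
[-0.065, 0.13, 0.113] [ 60. 198.]
```

Consistent: the tips are over the button, but physically sit nearer the TCP than nominal. I carry on down in steps with the force guard.

>>> move_arm(increments=[{"claw": 0, "dx": 0, "dy": 0, "dz": -0.001, "ax": 0, "ay": 0, "az": 0}, {"claw": 0, "dx": 0, "dy": 0, "dz": -0.001, "ax": 0, "ay": 0, "az": 0}])

```text
clock: 21.52
tool_pos: [0.5497, -0.0497, 0.1137]
ee_rot: [[0.979, -0.206, -0.001], [-0.206, -0.979, 0.0], [-0.001, 0.0, -1.0]]
wrist_force: [-0.5, 0.1, -0.7]
finger_gap: 0.003
```

>>> move_arm(increments=[{"claw": 0, "dx": 0, "dy": 0, "dz": -0.001, "ax": 0, "ay": 0, "az": 0}, {"claw": 0, "dx": 0, "dy": 0, "dz": -0.001, "ax": 0, "ay": 0, "az": 0}])

```text
clock: 21.68
tool_pos: [0.5496, -0.0497, 0.1116]
ee_rot: [[0.979, -0.206, -0.001], [-0.206, -0.979, 0.0], [-0.001, 0.0, -1.0]]
wrist_force: [0.8, 0.2, -0.1]
finger_gap: 0.005
```

>>> move_arm(increments=[{"claw": 0, "dx": 0, "dy": 0, "dz": -0.001, "ax": 0, "ay": 0, "az": 0}, {"claw": 0, "dx": 0, "dy": 0, "dz": -0.001, "ax": 0, "ay": 0, "az": 0}])

```text
clock: 21.85
tool_pos: [0.5497, -0.0497, 0.1096]
ee_rot: [[0.979, -0.206, -0.001], [-0.206, -0.979, 0.0], [-0.001, 0.0, -1.0]]
wrist_force: [-0.9, -0.8, -0.2]
finger_gap: -0.001
```

>>> move_arm(increments=[{"claw": 0, "dx": 0, "dy": 0, "dz": -0.0015, "ax": 0, "ay": 0, "az": 0}, {"claw": 0, "dx": 0, "dy": 0, "dz": -0.0015, "ax": 0, "ay": 0, "az": 0}])

```text
clock: 22.02
tool_pos: [0.5498, -0.0497, 0.1071]
ee_rot: [[0.979, -0.206, -0.001], [-0.206, -0.979, -0.0], [-0.001, 0.0, -1.0]]
wrist_force: [-2.7, 0.3, 8.7]
finger_gap: 0.006
```

>>> move_arm(increments=[{"claw": 0, "dx": 0, "dy": 0, "dz": -0.001, "ax": 0, "ay": 0, "az": 0}, {"claw": 0, "dx": 0, "dy": 0, "dz": -0.001, "ax": 0, "ay": 0, "az": 0}])

```text
clock: 22.18
tool_pos: [0.5498, -0.0497, 0.1054]
ee_rot: [[0.979, -0.205, -0.0], [-0.205, -0.979, -0.0], [-0.0, 0.0, -1.0]]
wrist_force: [-2.7, 0.9, 7.2]
finger_gap: 0.008
```

```bash
python3 - <<'E'
from h import *
snap("wrist","w12.png");vision.snapshot("scene")
print(finder.pinpoint("wrist","catch_top")[:1],finder.find_in("wrist","catch")[:1])
print(proj("wrist",w(P1,[-.0875,0,.122])),proj("wrist",w(P1,[-.0875,0,.095])))
a,b=cv2.imread("pics/w11.png").astype(int),cv2.imread("pics/w12.png").astype(int)
for f in(b,):
  for c in(200,250,290,300,320,340): print(c,[(r,f[r,c].tolist()) for r in range(190,262,9)])
# grey edges of the lid rail in columns 150
g=cv2.cvtColor(b.astype(np.uint8),cv2.COLOR_BGR2HSV)
print([(r,g[r,120].tolist()) for r in range(150,300,10)])
E
```

```text
[] [{'rect': [290.5, 223.8, 54.5, 16.5], 'conf': 0.67}]
[[317.37215386 256.24266545]] [[317.6221464  234.05944097]]
200 [(190, [196, 204, 203]), (199, [196, 204, 203]), (208, [47, 70, 102]), (217, [54, 80, 116]), (226, [57, 84, 120]), (235, [54, 80, 115]), (244, [49, 71, 104]), (253, [51, 75, 109])]
250 [(190, [198, 206, 206]), (199, [198, 206, 205]), (208, [48, 71, 104]), (217, [56, 82, 118]), (226, [57, 84, 121]), (235, [54, 81, 116]), (244, [50, 74, 106]), (253, [51, 75, 110])]
290 [(190, [199, 208, 207]), (199, [199, 208, 207]), (208, [49, 74, 105]), (217, [56, 82, 119]), (226, [53, 61, 75]), (235, [61, 59, 61]), (244, [31, 30, 28]), (253, [31, 29, 28])]
300 [(190, [200, 209, 208]), (199, [199, 208, 207]), (208, [50, 73, 106]), (217, [56, 82, 119]), (226, [61, 59, 60]), (235, [75, 126, 151]), (244, [32, 30, 29]), (253, [30, 29, 27])]
320 [(190, [202, 210, 209]), (199, [202, 210, 210]), (208, [50, 74, 107]), (217, [61, 60, 61]), (226, [56, 97, 118]), (235, [74, 127, 153]), (244, [47, 75, 90]), (253, [49, 76, 91])]
340 [(190, [202, 210, 209]), (199, [200, 208, 208]), (208, [49, 73, 105]), (217, [56, 83, 120]), (226, [60, 59, 61]), (235, [57, 97, 118]), (244, [31, 29, 28]), (253, [31, 29, 28])]
[(150, [28, 16, 190]), (160, [27, 15, 190]), (170, [28, 16, 190]), (180, [28, 16, 190]), (190, [30, 15, 189]), (200, [30, 15, 189]), (210, [13, 137, 108]), (220, [13, 134, 116]), (230, [13, 136, 116]), (240, [13, 136, 105]), (250, [13, 136, 107]), (260, [13, 134, 114]), (270, [13, 134, 114]), (280, [13, 138, 102]), (290, [11, 139, 101])]
```

Contact: about 8 N, and the catch is sliding in. Press on to the stop.

>>> move_arm(increments=[{"claw": 0, "dx": 0, "dy": 0, "dz": -0.001, "ax": 0, "ay": 0, "az": 0}, {"claw": 0, "dx": 0, "dy": 0, "dz": -0.001, "ax": 0, "ay": 0, "az": 0}])

```text
clock: 22.55
tool_pos: [0.5497, -0.0497, 0.1035]
ee_rot: [[0.979, -0.205, -0.0], [-0.205, -0.979, -0.0], [-0.0, 0.0, -1.0]]
wrist_force: [-2.9, 0.2, 8.9]
finger_gap: 0.008
```

>>> move_arm(increments=[{"claw": 0, "dx": 0, "dy": 0, "dz": -0.001, "ax": 0, "ay": 0, "az": 0}, {"claw": 0, "dx": 0, "dy": 0, "dz": -0.001, "ax": 0, "ay": 0, "az": 0}])

```text
clock: 22.72
tool_pos: [0.5498, -0.0498, 0.1019]
ee_rot: [[0.979, -0.206, 0.0], [-0.206, -0.979, -0.0], [0.0, 0.0, -1.0]]
wrist_force: [-8.0, 1.5, 21.6]
finger_gap: 0.005
```

>>> move_arm(increments=[{"claw": 0, "dx": 0, "dy": 0, "dz": -0.001, "ax": 0, "ay": 0, "az": 0}, {"claw": 0, "dx": 0, "dy": 0, "dz": 0, "ax": 0, "ay": 0, "az": 0}])

```text
clock: 22.88
tool_pos: [0.5498, -0.0497, 0.1019]
ee_rot: [[0.979, -0.205, 0.001], [-0.205, -0.979, -0.001], [0.001, 0.001, -1.0]]
wrist_force: [-7.1, 1.6, 18.9]
finger_gap: 0.006
```

About 6 mm of travel at 8 N, then a firm stop at 20 N. A last 1 mm for certainty, then I lift off.

>>> move_arm(increments=[{"claw": 0, "dx": 0, "dy": 0, "dz": -0.001, "ax": 0, "ay": 0, "az": 0}, {"claw": 0, "dx": 0, "dy": 0, "dz": -0.001, "ax": 0, "ay": 0, "az": 0}])

```text
clock: 23.05
tool_pos: [0.55, -0.0498, 0.1016]
ee_rot: [[0.979, -0.205, 0.002], [-0.205, -0.979, -0.001], [0.002, 0.001, -1.0]]
wrist_force: [-15.3, 3.0, 42.8]
finger_gap: 0.004
```

>>> move_arm(increments=[{"claw": 0, "dx": 0, "dy": 0, "dz": 0.01, "ax": 0, "ay": 0, "az": 0}, {"claw": 0, "dx": 0, "dy": 0, "dz": 0.02, "ax": 0, "ay": 0, "az": 0}, {"claw": 0, "dx": 0, "dy": 0, "dz": 0.03, "ax": 0, "ay": 0, "az": 0}, {"claw": 0, "dx": -0.02, "dy": 0.005, "dz": 0.03, "ax": 0, "ay": 0, "az": 0}, {"claw": 0, "dx": -0.03, "dy": 0.007, "dz": 0.025, "ax": 0, "ay": 0, "az": 0}, {"claw": 0, "dx": -0.038, "dy": 0.008, "dz": 0, "ax": 0, "ay": 0, "az": 0}, {"claw": 0, "dx": 0, "dy": 0, "dz": 0, "ax": 0, "ay": 0, "az": 0}, {"claw": 0, "dx": 0, "dy": 0, "dz": 0, "ax": 0, "ay": 0, "az": 0}])

```text
clock: 23.72
tool_pos: [0.4606, -0.0293, 0.2131]
ee_rot: [[0.979, -0.206, -0.0], [-0.206, -0.979, -0.0], [-0.0, 0.0, -1.0]]
wrist_force: [-0.1, 0.2, 0.2]
finger_gap: 0.004
```

```bash
python3 - <<'E'
from h import *
s=arm.read_state();print(s["tool_pos"],s["wrist_force"].round(1))
snap("wrist","w13.png")
print(finder.find_in("wrist","catch")[:1],[proj("wrist",w(P1,[-.0875,0,z]))[0].round(1) for z in(.116,.122)])
def brass(f):
    im=cv2.imread(f);h=cv2.cvtColor(im,cv2.COLOR_BGR2HSV)
    m=((h[...,0]>20)&(h[...,0]<32)&(h[...,1]>80)&(h[...,2]>150)).astype(np.uint8);m[200:]=0;m[:,:260]=0;m[:,380:]=0
    n,l,st,c=cv2.connectedComponentsWithStats(m);i=1+np.argmax(st[1:,4]);return st[i].tolist(),c[i].round(1)
print("before",brass("pics/w10.png"),"after",brass("pics/w13.png"))
for n in("scene","top"):
    vision.snapshot(n)
    for q in("teacup","jar","carton","flap_top","lid_grip","catch_top"):print(n,q,[(np.round(x["at"],1),round(x["conf"],2)) for x in finder.pinpoint(n,q)[:1]])
    print([(k,proj(n,w(P1,loc(0,0)[k]))[0].round(1)) for k in("flap_top","lid_grip")])
E
```

```text
[ 0.4605855  -0.02930277  0.21314471] [-0.1  0.2  0.2]
[{'rect': [300.6, 46.2, 43.0, 47.6], 'conf': 0.9}] [array([319.8,  71.4]), array([319.8,  70.8])]
before ([301, 54, 40, 43, 1363], array([320.6,  75.2])) after ([301, 49, 40, 44, 1373], array([320.6,  70.2]))
scene teacup [(array([366.8, 303.8]), 0.73)]
scene jar [(array([256.9, 220.1]), 0.67)]
scene carton [(array([322.6, 328.1]), 0.94)]
scene flap_top []
scene lid_grip [(array([335.4, 217. ]), 0.8)]
scene catch_top [(array([324.6, 327.3]), 0.6)]
[('flap_top', array([327.8, 222.5])), ('lid_grip', array([335.6, 216.2]))]
top teacup [(array([272.8, 222.5]), 0.84)]
top jar [(array([423.7, 233.1]), 0.82)]
top carton [(array([276.9, 182.2]), 0.64)]
top flap_top []
top lid_grip [(array([343.3, 261.3]), 0.63)]
top catch_top []
[('flap_top', array([345.3, 249.4])), ('lid_grip', array([343.7, 259.4]))]
```

```bash
python3 -c "
from bench import ticket
print(ticket.close_job())"
```

```text
the job is handed in; nothing more can be done
None
```

I shut the flap, lowered the lid held by its tab, and pressed the catch in. I handed the job in at about 24 s with the gripper clear of everything.

**Flap:** The first push rode over its edge and tipped it slightly lower. I came in again from underneath and swung it up until it lay flush in the wrist picture and pressed 29 N against its stop. The lid hides it now, so I could not check it at the end.

**Lid:** The first grasp missed the tab; the second held. I lowered the lid at about 0.7 rad/s, slower at the end, and let go only once it had bottomed. At the end the tab was within about 1 pixel of its predicted shut position in the scene view and 2 pixels in the top view.

**Catch:** It moved about 6 mm at about 8 N and then stopped firmly. I judge it locked from the force and travel only. The brass area in the before and after pictures was inconclusive, and my 12 picture views were used up.

**Surroundings:** In the last pictures the cup, jar and carton stood where they did at the start, to within about 2 pixels wherever there was an earlier sighting. One exception is the jar in the scene view: its earlier detection there was clearly wrong, so that view gives no comparison.

**What disagreed:**
- The fingertips made contact well short of the stated 11 mm ahead of the TCP, about 25 mm at the catch, so I found the contacts by force.
- My last extra push on the catch reached 43 N at the wrist, through the fingertips. That is under the 120 N wrist limit but above the 40 N set for the arm or gripper body.

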